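# Scrub citrus in a hand-cranked fruit scrubber

## Robot

A 7-joint arm with a two-finger parallel gripper is mounted at the origin on a cart in front of the work surface, level with it; the furniture and walls round the work are solid. World frame = base frame: x ahead of the robot, y to its left, z up, the work surface at z = 0. Lengths are in m, angles in rad, forces in N, time in s.
With the tool pointing down it reaches from about 0.4 to 0.875 m from the base axis. Payload 19.3 kg.
Tool frame: the origin (TCP) lies at the very end of the fingers, on their centre line; the grasp point (between the pads) lies 19 mm behind it; z points along the fingers, x is the direction in which the jaws open and shut, and the axes are right-handed (so a half turn about z gives the same grasp; the last joint's range is limited). The gripper opens to 85 mm and grips with 20 to 120 N. Pads are 22 mm wide; open, the fingers measure 114 mm over their backs; the gripper's body (76 mm by 85 mm) begins 54 mm behind the grasp point. The pads swing forward as they close: fully open they stand 13 mm farther back than shut.
Start: joints at [1.047, 0.521, -0.036, 1.599, 0.021, 1.021, -0.113], TCP at [0.274, -0.562, 0.231] pointing down, gripper open.
Joint ranges: [-2.91, 2.91], [-0.3, 2.13], [-1.5, 1.42], [0.17, 2.43], [-1.26, 4.41], [0.16, 1.93], [-2.52, 2.52]. Speed limits (rad/s): [1.89, 1.89, 2.39, 2.39, 3.01, 3.01, 3.01].

## Interface

Orientations are given as [roll, pitch, yaw] about the fixed x, y, z axes, in that order (R = Rz(yaw) Ry(pitch) Rx(roll)).
In Python, from workcell import observe, eyes, job_done gives the robot as it stands. The module is installed in compiled form; this text tells all that it offers.
- The arm moves only by the shell command python3 -m pendant 'ROWS' [FORCE]. ROWS is JSON, a list of rows, each an object of numbers: "dx", "dy", "dz": the shift along the tool's x, y, z in mm; "ax", "ay", "az": the turn, a rotation vector about the tool's x, y, z in degrees; "claw": the finger opening in mm, from 0 to 85.4. A call has 1 to 10 rows; each row is the pose to reach, as a shift and turn from the pose commanded when the call began, along the tool's axes at that moment; what a row does not reach only later rows make up. A row lasts 1/12 s, in which the tool goes at most 41.7 mm and 7.16 degrees, less where a joint would pass 70% of its speed; a pose out of reach is approached as far as the arm can. A call with a gripper value outside its range is refused whole. The fingers move at their own pace and stop on an object; FORCE is the grip in N (left out, the last holds). Time passes only in rows, so rows that repeat a pose let the fingers close. It gives the time, the measured TCP pose, the force and the opening at its end, in the units of the state.
- observe(): the state, without advancing time (a new reading comes with each control period).
- eyes.grab_frame(name): name is "scene" or "top" or "wrist"; returns a dict with "image" (480x640x3 uint8, blue, green, red), "fovy" (degrees; the focal length in pixels is half the picture's height over the tangent of half this angle, whatever the lens; pixels are square), "cx", "cy" (the principal point, pixels), "view" (4x4, takes a point from world to camera coordinates). Camera axes: x right, y up, looking along -z (the intrinsics and any distortion apply to the point x, -y, -z); pixel columns grow to the right and rows downward; lengths in m; the calibration is good to about 2 mm. The wrist camera is an equidistant fisheye: a pixel r from the principal point sees the ray r / f radians off the axis. A picture is of the moment at which its call begins. There is no depth.
- job_done(): hands the job in, once; it reports no verdict.
The state is a dict: "clock": time; "qpos": joint angles; "qd": joint speeds; "joint_efforts": joint torques, N m; "position": TCP position; "tool_rot": TCP orientation; "force": force on the tool from outside, world axes, zero at the start; "moment": the same for the moment, N m; "grip_width": finger opening in m.
Only numpy, scipy, OpenCV 4.12 (cv2) and the standard library are available. Lean on these libraries where they do the work, as an engineer would, in place of code of your own. Each camera call takes 0.05 s, during which the arm holds its last target.

## Task

Feed every lemon and lime on the worktop, one at a time, through the narrow neck of the clear jar of the fruit scrubber. Then take the loose crank from the cork mat, fit it fully down on the scrubber's square shaft and wind it at least three full turns clockwise (seen from above). Finally take the crank off and lay it flat on the cork mat again, without knocking over or shoving the jars and the pepper mill standing round about.

Things in the scene. Friction and masses are not known exactly. Their poses are not given: they have to be found in the camera images.
- jar_mouth (a point): centre of the mouth rim (green ring, 128 mm outside) of the fixed clear plastic jar, 190 mm above the worktop; x axis points away from the crank shaft. The mouth is a funnel, 116 mm inside diameter at the rim, narrowing over 24 mm to a neck of 82 mm inside; fruit let go in the funnel slides through by itself. From 34 to 65 mm below the rim the jar widens to 180 mm outside diameter
- jar_floor (a point): centre of the jar's floor, a green brush disc 164 mm in diameter that the shaft turns, 161 mm below the rim
- shaft_tip (a point): top centre of the upright square steel shaft: 16 mm square, flats facing along this point's x and y axes, which turn with it; its top 7 mm taper to 8.5 mm. It stands 31 mm out of a steel collar (44 mm diameter, top 140 mm above the worktop) on a white tower (54 mm diameter, foot 92 mm), 162 mm from the jar's axis. Turning takes about 0.15 N m; stays where left
- drive (a joint): turning angle of the square shaft in rad, growing clockwise as seen from above, without stops; starts between -0.35 and 0.35
- crank_hub (a point): centre, half-way up, of the crank's square hub (dark steel, 36 x 36 mm, 48 mm high); x axis points along the arm to the knob. A square socket, 18.5 mm wide, 34 mm deep, opens in its underside, sides along x and y. Fully fitted, the underside (24 mm below this point) rests on the shaft's collar, in any of four turns. Crank: 0.22 kg, balanced near the hub; starts flat on the cork mat, socket down
- crank_knob (a point): grip point of the crank's red knob, an upright sleeve 24 mm in diameter that spins freely on its pin, 70 mm from the hub's axis, 14 to 60 mm above the crank's underside (this point: 42 mm). The arm to it (18 mm wide, 10 mm high) and a round counterweight behind the hub (to 43 mm from the hub's centre, 30 mm wide, 14 mm high) are level with the hub's underside
- cork_mat: fixed square cork mat, 150 x 150 mm, 8 mm thick; origin at the centre of its underside. A wire dish rack, 152 mm high, stands to its right (its side at y = -0.305)
- lemon_a_center (a point): centre of a yellow lemon: about 71 long (its own x axis), 53 wide, 51 mm high, lies on the worktop, may roll when knocked; not every start has it (None if it is absent). A tall wall bounds the worktop on the left at about y = 0.43
- lemon_b_center (a point): centre of a second yellow lemon: about 71 long (its own x axis), 53 wide, 51 mm high, lies on the worktop, may roll when knocked; not every start has it (None if it is absent). A tall wall bounds the worktop on the left at about y = 0.43
- lime_a_center (a point): centre of a green lime: about 60 long (its own x axis), 48 wide, 48 mm high, lies on the worktop, may roll when knocked; not every start has it (None if it is absent). A tall wall bounds the worktop on the left at about y = 0.43
- lime_b_center (a point): centre of a second green lime: about 60 long (its own x axis), 48 wide, 48 mm high, lies on the worktop, may roll when knocked; not every start has it (None if it is absent). A tall wall bounds the worktop on the left at about y = 0.43
- pepper_mill: dark wooden pepper mill, 58 mm diameter, 170 mm high, stands at the back; leave alone; origin at the centre of its underside
- jam_jar: glass jar with a yellow lid, 71 mm diameter, 110 mm high, back left; leave alone; origin at the centre of its underside
- spice_c: spice jar with a dark cap, 40 mm diameter, 105 mm high, back left; leave alone; origin at the centre of its underside
There are look-alikes about, which are no part of the job. Leave any pink or turquoise look-alike of the part that bears lime_a_center alone.

How it is judged:
On the way, in this order (a step that is already met when the one before it is completed fails the run):
1. every lemon and lime present is inside the jar, below its neck (horizontal distance between each of lemon_a_center, lemon_b_center, lime_a_center, lime_b_center and jar_mouth below 0.085 m and z of each of lemon_a_center, lemon_b_center, lime_a_center, lime_b_center in the frame of jar_mouth below -0.05 m), for 0.2 s.
2. the crank is fitted fully down on the square shaft (horizontal distance between crank_hub and shaft_tip below 0.005 m and z of crank_hub in the frame of shaft_tip below -0.003 m and angle between crank_hub's own z axis and vertical below 0.12 rad), for 0.2 s.
3. the shaft has been wound three full turns clockwise with the crank on it (all of step 2 and value of joint drive above 18.3 rad), for 0.1 s.
At the end, for the whole second after the job is handed in: all fruit present lies in the jar below its neck (centres at least 50 mm under the rim), the shaft has been wound about three turns clockwise or more (reads over 18.3 rad), and the crank lies flat (within 0.15 rad) and still on the cork mat, its hub's centre over the mat (all of step 1 and x of crank_hub in the frame of cork_mat between -0.075 and 0.075 m and y of crank_hub in the frame of cork_mat between -0.075 and 0.075 m and z of crank_hub in the frame of cork_mat between 0.025 and 0.04 m and angle between crank_hub's own z axis and vertical below 0.15 rad and value of joint drive above 18 rad and linear speed of crank below 0.03 m/s and linear speed of each of lemon_a, lemon_b, lime_a, lime_b below 0.1 m/s); the robot touches nothing.
It fails at once if the pepper mill is shoved by more than 5 cm or knocked over (distance of pepper_mill from where it was at the start of the episode above 0.05 m or angle between pepper_mill's own z axis and vertical above 0.5 rad).
It fails at once if the jam jar is shoved by more than 5 cm or knocked over (distance of jam_jar from where it was at the start of the episode above 0.05 m or angle between jam_jar's own z axis and vertical above 0.5 rad).
It fails at once if the spice jar is shoved by more than 5 cm or knocked over (distance of spice_c from where it was at the start of the episode above 0.05 m or angle between spice_c's own z axis and vertical above 0.5 rad).
Of lemon_a, lemon_b, lime_a, lime_b only 2 to 4 are there at a start; the rules pass over those that are not, and their reading is None.
At some moment in a run one of lemon_a, lemon_b, lime_a, lime_b may be knocked a few centimetres aside while the robot is not near it.
It also fails if it takes over 210 s, if anything falls off the work surface, if the arm or the gripper's body presses on something with over 40 N, if the wrist force passes 120 N, or if a joint passes its speed limit or range.

## Working session

There is one attempt and no reset: what is moved stays moved. The work goes in short steps, Python scripts to look and compute and a shell command to move; the robot and the scene stay as the last step left them, time stands still between calls to the robot, and variables do not carry over. Pictures are saved under pics/ and viewed, and the job is handed in when it is done.

```bash
ls; mkdir -p pics; python3 - <<'E'
from workcell import observe, eyes
import cv2
print(observe())
for n in ["scene","top","wrist"]:
    f=eyes.grab_frame(n); cv2.imwrite(f"pics/{n}0.png",f["image"]); print(n,f["fovy"],f["cx"],f["cy"],f["view"].tolist() if hasattr(f["view"],'tolist') else f["view"], [k for k in f])
E
```

```text
pics
{'clock': 0.0, 'qpos': array([ 1.0467944 ,  0.52202262, -0.03634056,  1.59998131,  0.02120721,
        1.02108512, -0.11279918]), 'qd': array([-6.48421818e-04, -1.32987311e-03,  2.18954072e-03, -8.62532425e-04,
       -6.29742083e-05,  5.05196056e-04, -2.29266643e-04]), 'joint_efforts': array([-1.76423114e-04, -9.27102757e+01,  1.98024720e+00, -3.69935632e+01,
        1.79134874e-02,  8.18618399e-03, -4.34278388e-05]), 'position': array([ 0.27382305, -0.56146533,  0.23072978]), 'tool_rot': array([ 3.14151487e+00,  1.10843700e-03, -1.11698889e+00]), 'force': array([ 0.25205321,  1.05995904, -0.11838132]), 'moment': array([-0.01895413, -0.01990064, -0.01747562]), 'grip_width': 0.08548565743114109}
scene 55.151552613685595 315.7349787247157 239.8421896717158 [[-0.44862873943600384, -0.8937080553645608, 0.0042621506962031335, 0.30654306834671], [0.550451637806279, -0.2725555152675089, 0.7891238721098529, -0.406996468008327], [-0.7040846885058978, 0.356369755834804, 0.6142193000368802, -0.6008035633680799], [0.0, 0.0, 0.0, 1.0]] ['image', 'fovy', 'cx', 'cy', 'view']
top 44.365102137847664 313.99970058653577 238.05678044637088 [[0.0313870522665016, -0.9994967835939151, 0.0045861242283563855, 0.04010406112120505], [0.9756588616076992, 0.031634164162852266, 0.2170001507466894, -0.6316327170693594], [-0.2170360309174219, -0.0023365023294954134, 0.9761607972257829, -1.2360205517112886], [0.0, 0.0, 0.0, 1.0]] ['image', 'fovy', 'cx', 'cy', 'view']
wrist 65.70646984690485 318.4364653009551 239.50423566341584 [[0.43909578915455233, -0.8984399357106979, -0.0007548952917175048, -0.6247289222602055], [0.864497246691569, 0.4227354051457595, -0.271917795848213, 0.03642692430894485], [0.24462092798744955, 0.1187453542519071, 0.9623201870656936, -0.3769130024276093], [0.0, 0.0, 0.0, 1.0]] ['image', 'fovy', 'cx', 'cy', 'view']
```

View pics/scene0.png

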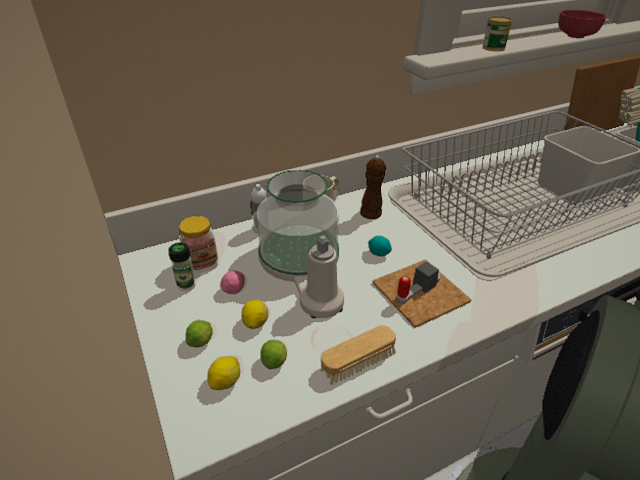

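View pics/top0.png

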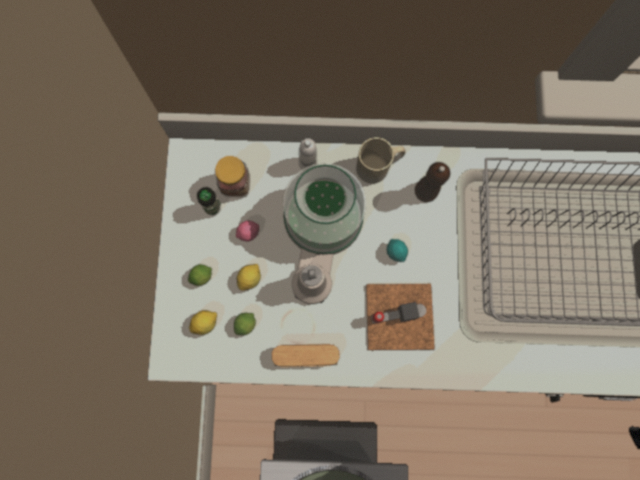

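View pics/wrist0.png

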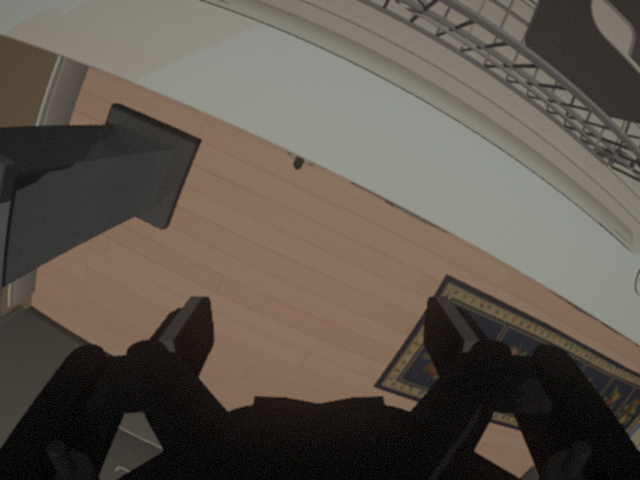

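The scene and top views show two lemons (top px ~(249,276) and (204,322)) and two limes (~(200,274) and (245,323)). The pink (248,231) and turquoise (398,250) decoys, the jar (325,198), the shaft (312,270) and the crank on the mat (410,313) are also visible. Next I measure them.

```bash
cat > h.py <<'E'
import numpy as np, cv2, json
from scipy.spatial.transform import Rotation as Ro
from workcell import observe, eyes
def grab(n,save=None):
    f=eyes.grab_frame(n); f['n']=n; f['view']=np.array(f['view'])
    if save: cv2.imwrite(f'pics/{save}.png',f['image'])
    return f
def ray(f,u,v):
    F=240/np.tan(np.radians(f['fovy'])/2); x=(u-f['cx']); y=(v-f['cy'])
    if f['n']=='wrist':
        r=np.hypot(x,y); th=r/F; s=np.sin(th)/max(r,1e-9)
        d=np.array([x*s,-y*s,-np.cos(th)])
    else: d=np.array([x/F,-y/F,-1.])
    R=f['view'][:3,:3]; t=f['view'][:3,3]
    d=R.T@d; return -R.T@t, d/np.linalg.norm(d)
def onz(f,u,v,z):
    o,d=ray(f,u,v); return o+d*(z-o[2])/d[2]
def tri(fs,uvs):
    A=np.zeros((3,3)); b=np.zeros(3); L=[]
    for f,(u,v) in zip(fs,uvs):
        o,d=ray(f,u,v); P=np.eye(3)-np.outer(d,d); A+=P; b+=P@o; L.append((P,o))
    p=np.linalg.solve(A,b); return p,[np.linalg.norm(P@(p-o)) for P,o in L]
def proj(f,p):
    c=f['view'][:3,:3]@np.array(p)+f['view'][:3,3]
    F=240/np.tan(np.radians(f['fovy'])/2)
    q=np.array([c[0],-c[1]]);z=-c[2]
    if f['n']=='wrist':
        r=np.hypot(*q); th=np.arctan2(r,z); q=q/max(r,1e-9)*th*F
    else: q=q/z*F
    return q[0]+f['cx'],q[1]+f['cy']
def blobs(f,lo,hi,amin=60):
    h=cv2.cvtColor(f['image'],cv2.COLOR_BGR2HSV); m=cv2.inRange(h,np.array(lo),np.array(hi))
    m=cv2.morphologyEx(m,cv2.MORPH_OPEN,np.ones((3,3),np.uint8)); m=cv2.morphologyEx(m,cv2.MORPH_CLOSE,np.ones((7,7),np.uint8))
    cs,_=cv2.findContours(m,cv2.RETR_EXTERNAL,cv2.CHAIN_APPROX_NONE); out=[]
    for c in cs:
        a=cv2.contourArea(c)
        if a<amin: continue
        M=cv2.moments(c); e=cv2.fitEllipse(c)
        out.append((round(M['m10']/M['m00'],1),round(M['m01']/M['m00'],1),a,[round(x,1) for x in e[1]],round(e[2])))
    return out
def to(pos,yaw=None,rpy=None):
    """rows shift (mm) and rotvec (deg) from the measured pose to the target, tool axes"""
    s=observe(); R=Ro.from_euler('xyz',s['tool_rot']); d=R.inv().apply(np.array(pos)-s['position'])*1000
    T=Ro.from_euler('xyz',rpy if rpy is not None else [np.pi,0,yaw if yaw is not None else s['tool_rot'][2]])
    r=np.degrees((R.inv()*T).as_rotvec())
    print('d mm',d.round(1),'rot',r.round(2),'at',s['position'].round(4),s['tool_rot'].round(3),'F',s['force'].round(1),'w',round(s['grip_width'],4),'t',round(s['clock'],2))
E
python3 - <<'E'
from h import *
for n in ['top','scene']:
    f=grab(n)
    for nm,lo,hi in [('lemon',[20,140,90],[33,255,255]),('lime',[33,120,40],[55,255,255]),('red',[0,180,80],[6,255,255]),('red2',[174,180,80],[180,255,255])]:
        for b in blobs(f,lo,hi,30): print(n,nm,b,onz(f,b[0],b[1],.025).round(3))
    im=f['image']
    if n=='top': cv2.imwrite('pics/tc.png',cv2.resize(im[160:370,180:450],None,fx=2.9,fy=2.8,interpolation=cv2.INTER_CUBIC))
    else: cv2.imwrite('pics/sc.png',cv2.resize(im[160:340,240:480],None,fx=3.3,fy=3.3,interpolation=cv2.INTER_CUBIC))
E
```

```text
top lemon (202.4, 321.9, 402.5, [19.1, 27.3], 57) [0.441 0.302 0.025]
top lemon (247.9, 276.4, 360.5, [18.1, 25.8], 36) [0.546 0.207 0.025]
top lime (244.6, 321.8, 193.5, [14.7, 17.3], 35) [0.444 0.209 0.025]
top lime (199.4, 274.5, 266.5, [16.4, 21.0], 62) [0.547 0.317 0.025]
scene lemon (223.3, 371.4, 730.0, [26.6, 35.8], 52) [0.441 0.299 0.025]
scene lemon (254.0, 312.5, 497.5, [23.8, 27.1], 45) [0.547 0.204 0.025]
scene lemon (194.2, 224.5, 413.5, [17.0, 31.3], 82) [0.887 0.232 0.025]
scene lime (273.1, 353.8, 542.0, [24.7, 28.0], 15) [0.438 0.208 0.025]
scene lime (198.3, 333.4, 514.0, [23.3, 28.2], 45) [0.543 0.315 0.025]
scene red (403.5, 286.9, 141.0, [10.7, 18.9], 4) [ 0.476 -0.1    0.025]
```

View pics/tc.png

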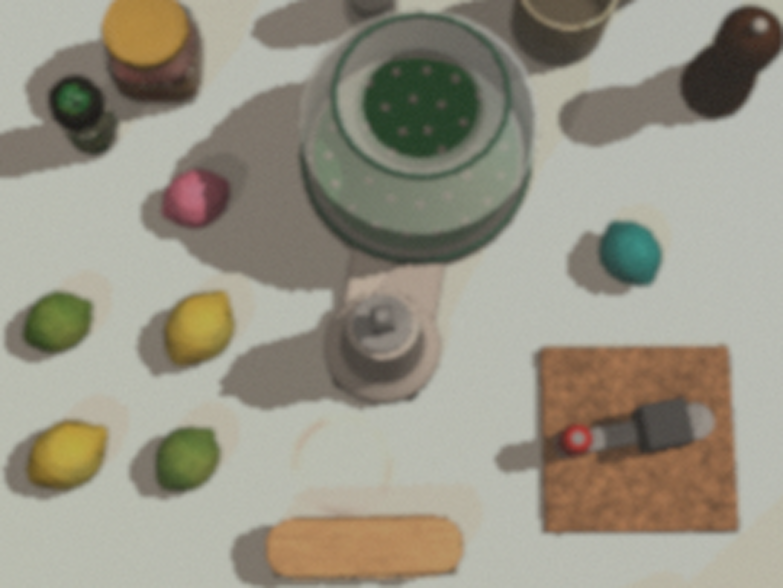

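View pics/sc.png

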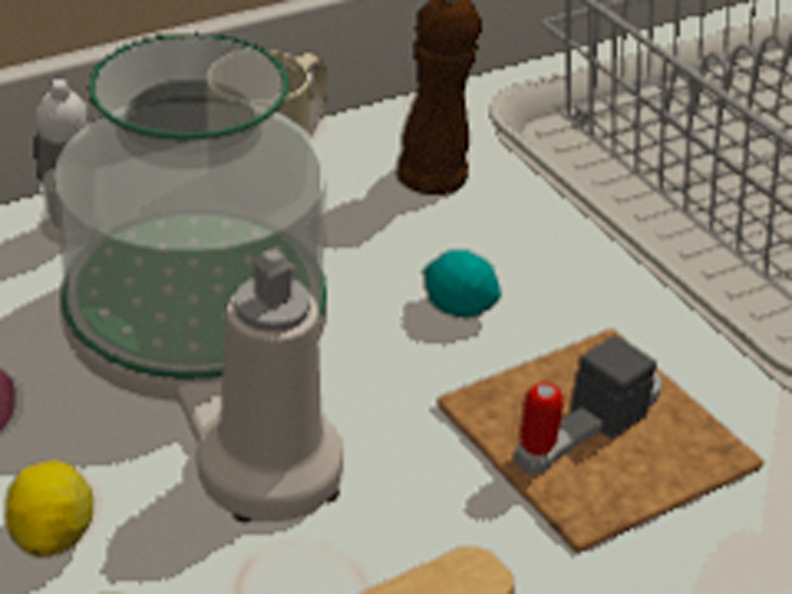

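```bash
python3 - <<'E'
from h import *
t=grab('top');s=grab('scene')
T=lambda x,y:(180+x/2.9-.3,160+y/2.8-.3); S=lambda x,y:(240+x/3.3-.3,160+y/3.3-.3)
for nm,a,b,z in [('mouth',T(421,95),S(189,84),.19),('shaft',T(382,310),S(272,256),.171),('hubtop',T(664,422),S(616,362),.056),('knobtop',T(577,438),S(543,389),.068)]:
    print(nm,tri([t,s],[a,b]),onz(t,*a,z).round(4),onz(s,*b,z).round(4))
for nm,a in [('mat TL',T(541,348)),('TR',T(727,346)),('BL',T(543,531)),('BR',T(738,530))]: print(nm,onz(t,*a,.008).round(4))
for nm,a in [('dish',(487,160)),('dish2',(488,318))]: print(nm,onz(t,*a,.15).round(3))
for nm,a,b in [('limefar',(199.4,274.5),(198.3,333.4)),('limenear',(244.6,321.8),(273.1,353.8)),('lemon near',(202.4,321.9),(223.3,371.4)),('lem far',(247.9,276.4),(254,312.5))]:print(nm,tri([t,s],[a,b]))
E
```

```text
mouth (array([0.69653253, 0.03955751, 0.18872459]), [np.float64(0.0012560597516620398), np.float64(0.0012560597516619843)]) [0.6968 0.0407 0.19  ] [0.6938 0.0394 0.19  ]
shaft (array([0.54014154, 0.06146407, 0.16659651]), [np.float64(0.0019307050669973764), np.float64(0.0019307050669974367)]) [0.5405 0.0631 0.171 ] [0.5339 0.0626 0.171 ]
hubtop (array([ 0.47737265, -0.15313079,  0.05194689]), [np.float64(0.0015213683584840015), np.float64(0.001521368358483971)]) [ 0.478  -0.1513  0.056 ] [ 0.473  -0.1509  0.056 ]
knobtop (array([ 0.46193676, -0.08488451,  0.06922311]), [np.float64(0.000528271925685896), np.float64(0.0005282719256857953)]) [ 0.4624 -0.0846  0.068 ] [ 0.4626 -0.0862  0.068 ]
mat TL [ 0.54   -0.0624  0.008 ]
TR [ 0.5464 -0.209   0.008 ]
BL [ 0.3932 -0.0657  0.008 ]
BR [ 0.3987 -0.2158  0.008 ]
dish [ 0.795 -0.305  0.15 ]
dish2 [ 0.458 -0.296  0.15 ]
limefar (array([0.5470779 , 0.31603927, 0.02154163]), [np.float64(0.0014122465699359414), np.float64(0.0014122465699360246)])
limenear (array([0.44402191, 0.20796483, 0.01777255]), [np.float64(0.0015941244992196016), np.float64(0.0015941244992195422)])
lemon near (array([0.44039853, 0.30066155, 0.02697039]), [np.float64(0.0012742599474279118), np.float64(0.0012742599474277918)])
lem far (array([0.54531693, 0.20541642, 0.02722897]), [np.float64(0.0013589522371181863), np.float64(0.0013589522371181292)])
```

```bash
python3 - <<'E'
from h import *
to([.546,.206,.26],np.radians(54))
E
```

```text
d mm [-570.8 -581.   -28.7] rot [-1.0000e-02  1.0000e-02 -1.1801e+02] at [ 0.2739 -0.5617  0.2312] [ 3.142  0.    -1.117] F [ 0.9  0.1 -1.1] w 0.0852 t 0.35
```

```bash
python3 -m pendant '[{"dx":0,"dy":0,"dz":-30,"claw":85},{"dx":-571,"dy":-581,"dz":-30,"az":-118},{"dx":-571,"dy":-581,"dz":-30,"az":-118},{"dx":-571,"dy":-581,"dz":-30,"az":-118},{"dx":-571,"dy":-581,"dz":-30,"az":-118},{"dx":-571,"dy":-581,"dz":-30,"az":-118},{"dx":-571,"dy":-581,"dz":-30,"az":-118},{"dx":-571,"dy":-581,"dz":-30,"az":-118},{"dx":-571,"dy":-581,"dz":-30,"az":-118},{"dx":-571,"dy":-581,"dz":-30,"az":-118}]' 40; python3 -c "
from h import *
to([.546,.206,.26],np.radians(54))"
```

```text
d mm [-570.8 -581.   -28.7] rot [-1.0000e-02  1.0000e-02 -1.1801e+02] at [ 0.2739 -0.5617  0.2312] [ 3.142  0.    -1.117] F [ 0.9  0.1 -1.1] w 0.0852 t 0.35schema error: expected keys dx, dy, dz, ax, ay, az, claw
```

```bash
python3 -m pendant '[{"dx":0,"dy":0,"dz":-30,"ax":0,"ay":0,"az":0,"claw":85},{"dx":-571,"dy":-581,"dz":-30,"ax":0,"ay":0,"az":-118,"claw":85},{"dx":-571,"dy":-581,"dz":-30,"ax":0,"ay":0,"az":-118,"claw":85},{"dx":-571,"dy":-581,"dz":-30,"ax":0,"ay":0,"az":-118,"claw":85},{"dx":-571,"dy":-581,"dz":-30,"ax":0,"ay":0,"az":-118,"claw":85},{"dx":-571,"dy":-581,"dz":-30,"ax":0,"ay":0,"az":-118,"claw":85},{"dx":-571,"dy":-581,"dz":-30,"ax":0,"ay":0,"az":-118,"claw":85},{"dx":-571,"dy":-581,"dz":-30,"ax":0,"ay":0,"az":-118,"claw":85},{"dx":-571,"dy":-581,"dz":-30,"ax":0,"ay":0,"az":-118,"claw":85},{"dx":-571,"dy":-581,"dz":-30,"ax":0,"ay":0,"az":-118,"claw":85}]' 40; python3 -c "
from h import *
to([.546,.206,.26],np.radians(54))"
```

```text
clock: 1.18
position: [0.3993, -0.2064, 0.2616]
tool_rot: [3.141, -0.0, 0.014]
force: [1.6, -0.4, -0.1]
grip_width: 0.0848
d mm [ 152.4 -410.3    1.4] rot [ 5.00e-02 -1.00e-02 -5.32e+01] at [ 0.3993 -0.2064  0.2616] [ 3.141 -0.     0.014] F [ 1.6 -0.4 -0.1] w 0.0848 t 1.18
```

```bash
python3 -m pendant '[{"dx":152,"dy":-410,"dz":1,"ax":0,"ay":0,"az":-53,"claw":85},{"dx":152,"dy":-410,"dz":1,"ax":0,"ay":0,"az":-53,"claw":85},{"dx":152,"dy":-410,"dz":1,"ax":0,"ay":0,"az":-53,"claw":85},{"dx":152,"dy":-410,"dz":1,"ax":0,"ay":0,"az":-53,"claw":85},{"dx":152,"dy":-410,"dz":1,"ax":0,"ay":0,"az":-53,"claw":85},{"dx":152,"dy":-410,"dz":1,"ax":0,"ay":0,"az":-53,"claw":85},{"dx":152,"dy":-410,"dz":1,"ax":0,"ay":0,"az":-53,"claw":85},{"dx":152,"dy":-410,"dz":1,"ax":0,"ay":0,"az":-53,"claw":85},{"dx":152,"dy":-410,"dz":1,"ax":0,"ay":0,"az":-53,"claw":85},{"dx":152,"dy":-410,"dz":1,"ax":0,"ay":0,"az":-53,"claw":85}]'; cat > look.py <<'E'
import sys
from h import *
tag=sys.argv[1]
fs={n:grab(n,f'{n}_{tag}') for n in ['top','scene','wrist']}
for n in fs:
    for nm,lo,hi in [('lemon',[20,140,60],[33,255,255]),('lime',[33,120,30],[55,255,255])]:
        for b in blobs(fs[n],lo,hi,60):
            p=onz(fs[n],b[0],b[1],.025).round(3)
            if p[0]<.8: print(n,nm,b,p)
E
python3 look.py a; python3 -c "
from h import *
to([.546,.206,.005],np.radians(54))"
```

```text
clock: 2.02
position: [0.5413, 0.1853, 0.2603]
tool_rot: [3.141, 0.0, 0.933]
force: [0.2, -1.3, -0.2]
grip_width: 0.0846
top lemon (202.4, 321.8, 401.0, [19.0, 27.4], 57) [0.441 0.302 0.025]
top lime (244.1, 323.1, 235.0, [16.9, 18.1], 23) [0.441 0.209 0.025]
top lime (199.6, 274.4, 273.5, [16.9, 20.9], 53) [0.547 0.316 0.025]
scene lemon (223.4, 372.6, 799.0, [28.2, 36.2], 41) [0.439 0.3   0.025]
scene lemon (254.3, 313.4, 545.0, [25.1, 27.7], 22) [0.544 0.204 0.025]
scene lime (273.1, 353.9, 534.0, [24.6, 27.8], 15) [0.437 0.209 0.025]
scene lime (198.3, 333.3, 512.5, [23.2, 28.3], 45) [0.543 0.315 0.025]
wrist lemon (330.0, 200.1, 2122.5, [45.8, 59.8], 175) [0.543 0.203 0.025]
wrist lemon (345.7, 63.7, 2205.5, [47.5, 59.6], 19) [0.439 0.298 0.025]
wrist lime (418.3, 144.6, 1021.5, [33.9, 40.0], 22) [0.549 0.311 0.025]
wrist lime (269.7, 118.9, 1260.0, [36.5, 44.8], 167) [0.44  0.203 0.025]
d mm [ 18.3  -6.4 254.9] rot [-0.09 -0.04 -0.28] at [0.5406 0.1871 0.2599] [-3.14e+00 -1.00e-03  9.38e-01] F [-1.2 -1.  -0.4] w 0.0849 t 2.17
```

View pics/wrist_a.png

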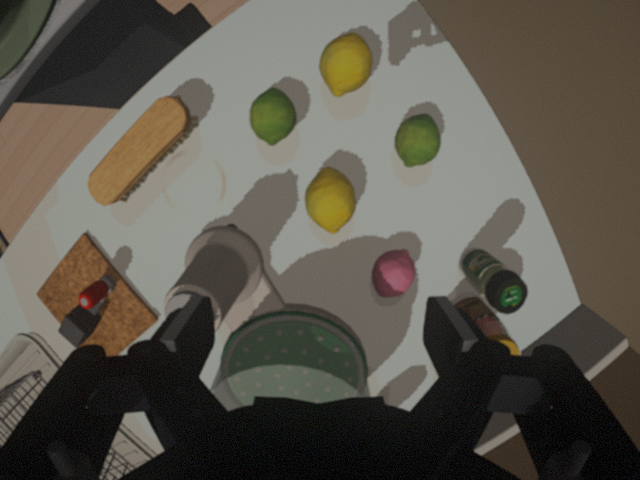

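```bash
python3 -m pendant '[{"dx":17,"dy":-6,"dz":20,"ax":0,"ay":0,"az":0,"claw":85},{"dx":17,"dy":-6,"dz":200,"ax":0,"ay":0,"az":0,"claw":85},{"dx":17,"dy":-6,"dz":200,"ax":0,"ay":0,"az":0,"claw":85},{"dx":17,"dy":-6,"dz":200,"ax":0,"ay":0,"az":0,"claw":85},{"dx":17,"dy":-6,"dz":200,"ax":0,"ay":0,"az":0,"claw":85},{"dx":17,"dy":-6,"dz":200,"ax":0,"ay":0,"az":0,"claw":85},{"dx":17,"dy":-6,"dz":200,"ax":0,"ay":0,"az":0,"claw":85}]';python3 -c "
from h import *
f=grab('wrist','w1'); print(blobs(f,[20,140,60],[33,255,255])); print(proj(f,[.545,.205,.025]))
to([.545,.205,.006],np.radians(54))"
```

```text
clock: 2.75
position: [0.5446, 0.1994, 0.0579]
tool_rot: [-3.139, 0.004, 0.933]
force: [0.2, -0.6, 0.9]
grip_width: 0.0848
[(326.4, 268.8, 9485.5, [99.6, 122.1], 176), (354.5, 20.5, 3784.5, [53.0, 110.1], 86)]
(np.float64(329.6811014811392), np.float64(272.17553677587864))
d mm [ 3.2 -3.5 54.5] rot [-0.05  0.07 -0.57] at [0.546  0.2004 0.0605] [-3.141e+00  1.000e-03  9.330e-01] F [-0.1  0.6  0.9] w 0.085 t 2.8
```

View pics/w1.png

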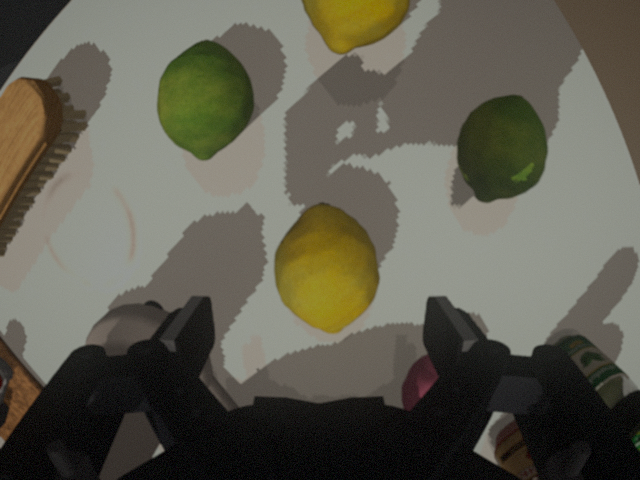

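```bash
python3 -m pendant '[{"dx":1,"dy":-3,"dz":30,"ax":0,"ay":0,"az":0,"claw":85},{"dx":1,"dy":-3,"dz":54,"ax":0,"ay":0,"az":0,"claw":85},{"dx":1,"dy":-3,"dz":54,"ax":0,"ay":0,"az":0,"claw":30},{"dx":1,"dy":-3,"dz":54,"ax":0,"ay":0,"az":0,"claw":30},{"dx":1,"dy":-3,"dz":54,"ax":0,"ay":0,"az":0,"claw":30},{"dx":1,"dy":-3,"dz":54,"ax":0,"ay":0,"az":0,"claw":30},{"dx":1,"dy":-3,"dz":54,"ax":0,"ay":0,"az":0,"claw":30},{"dx":1,"dy":-3,"dz":54,"ax":0,"ay":0,"az":0,"claw":30},{"dx":1,"dy":-3,"dz":54,"ax":0,"ay":0,"az":0,"claw":30}]' 30
```

```text
clock: 3.55
position: [0.5458, 0.2038, 0.0093]
tool_rot: [3.14, -0.003, 0.933]
force: [-2.3, -0.5, 10.8]
grip_width: 0.0509
```

```bash
python3 -m pendant '[{"dx":0,"dy":0,"dz":-255,"ax":0,"ay":0,"az":0,"claw":30},{"dx":0,"dy":0,"dz":-255,"ax":0,"ay":0,"az":0,"claw":30},{"dx":0,"dy":0,"dz":-255,"ax":0,"ay":0,"az":0,"claw":30},{"dx":0,"dy":0,"dz":-255,"ax":0,"ay":0,"az":0,"claw":30},{"dx":0,"dy":0,"dz":-255,"ax":0,"ay":0,"az":0,"claw":30},{"dx":0,"dy":0,"dz":-255,"ax":0,"ay":0,"az":0,"claw":30},{"dx":0,"dy":0,"dz":-255,"ax":0,"ay":0,"az":0,"claw":30}]';python3 -c "
from h import *
f=grab('wrist','w2')
to([.696,.040,.26],np.radians(54))"
```

```text
clock: 4.13
position: [0.546, 0.205, 0.2708]
tool_rot: [3.136, -0.009, 0.933]
force: [0.6, 0.2, -1.3]
grip_width: 0.0507
d mm [-42.7 218.6   9.3] rot [ 0.31 -0.43 -0.55] at [0.5458 0.2044 0.2685] [ 3.136 -0.007  0.933] F [ 0.6 -1.2  0.1] w 0.0501 t 4.18
```

View pics/w2.png

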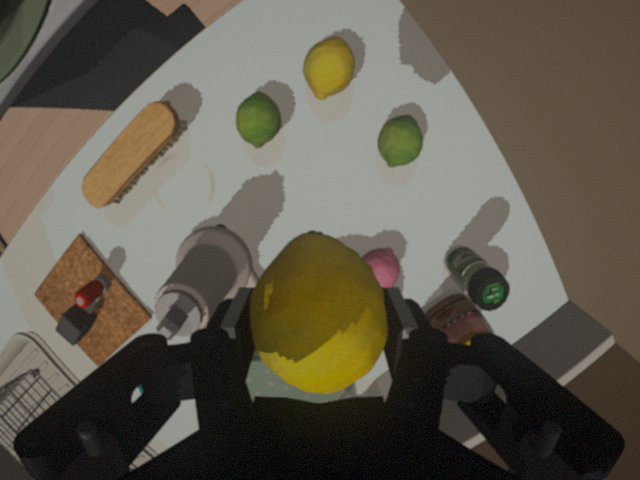

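```bash
python3 -m pendant '[{"dx":-43,"dy":219,"dz":0,"ax":0,"ay":0,"az":0,"claw":30},{"dx":-43,"dy":219,"dz":0,"ax":0,"ay":0,"az":0,"claw":30},{"dx":-43,"dy":219,"dz":0,"ax":0,"ay":0,"az":0,"claw":30},{"dx":-43,"dy":219,"dz":0,"ax":0,"ay":0,"az":0,"claw":30},{"dx":-43,"dy":219,"dz":0,"ax":0,"ay":0,"az":0,"claw":30},{"dx":-43,"dy":219,"dz":0,"ax":0,"ay":0,"az":0,"claw":30},{"dx":-43,"dy":219,"dz":40,"ax":0,"ay":0,"az":0,"claw":30},{"dx":-43,"dy":219,"dz":40,"ax":0,"ay":0,"az":0,"claw":30}]';python3 -c "
from h import *
f=grab('wrist','w3');grab('top','t3')
to([.696,.040,.20],np.radians(54))"
```

```text
clock: 4.85
position: [0.6927, 0.0367, 0.2164]
tool_rot: [-3.137, 0.004, 0.932]
force: [-1.4, 0.5, -2.7]
grip_width: 0.0506
d mm [ 2.4  1.  21.7] rot [-0.11  0.05 -0.51] at [0.6938 0.0387 0.2217] [-3.14e+00  1.00e-03  9.34e-01] F [-0.4  0.2  0.1] w 0.0507 t 4.95
```

View pics/w3.png

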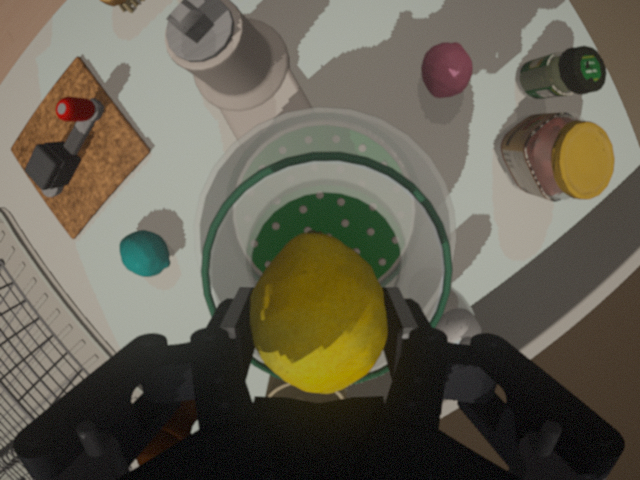

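View pics/t3.png

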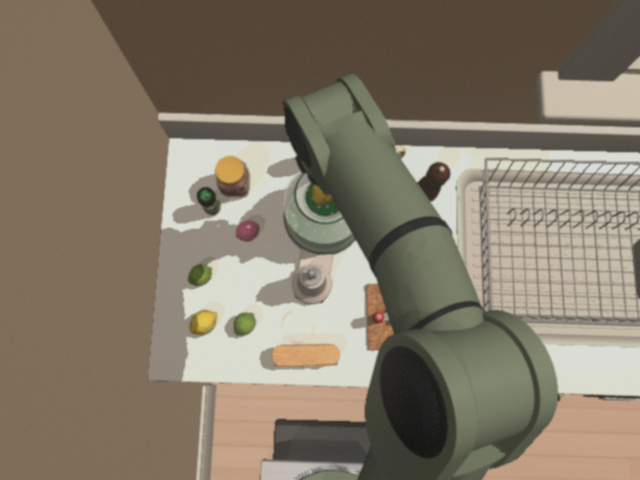

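```bash
python3 -m pendant '[{"dx":2,"dy":1,"dz":28,"ax":0,"ay":0,"az":0,"claw":30},{"dx":2,"dy":1,"dz":28,"ax":0,"ay":0,"az":0,"claw":30},{"dx":2,"dy":1,"dz":28,"ax":0,"ay":0,"az":0,"claw":68},{"dx":2,"dy":1,"dz":28,"ax":0,"ay":0,"az":0,"claw":68},{"dx":2,"dy":1,"dz":28,"ax":0,"ay":0,"az":0,"claw":68},{"dx":2,"dy":1,"dz":28,"ax":0,"ay":0,"az":0,"claw":68},{"dx":2,"dy":1,"dz":-40,"ax":0,"ay":0,"az":0,"claw":85},{"dx":2,"dy":1,"dz":-40,"ax":0,"ay":0,"az":0,"claw":85},{"dx":2,"dy":1,"dz":-40,"ax":0,"ay":0,"az":0,"claw":85}]';python3 look.py b; python3 -c "
from h import *
to([.547,.316,.25],np.radians(20))"
```

```text
clock: 5.7
position: [0.6986, 0.0402, 0.2681]
tool_rot: [3.136, -0.006, 0.933]
force: [0.2, 0.1, -0.8]
grip_width: 0.085
top lemon (202.5, 321.8, 398.5, [19.0, 27.2], 57) [0.441 0.302 0.025]
top lime (244.8, 321.6, 167.0, [13.5, 16.5], 44) [0.445 0.208 0.025]
top lime (199.5, 274.4, 265.0, [16.3, 21.0], 61) [0.547 0.316 0.025]
scene lemon (223.4, 372.6, 799.0, [28.2, 36.2], 41) [0.439 0.3   0.025]
scene lime (273.0, 353.9, 533.0, [24.5, 27.8], 15) [0.438 0.209 0.025]
scene lime (198.2, 333.1, 526.0, [23.7, 28.4], 42) [0.544 0.315 0.025]
wrist lemon (284.2, 220.5, 2050.5, [46.6, 57.3], 180) [ 0.69  -0.     0.025]
d mm [ 133.1 -284.9   11.7] rot [ 3.000e-02 -3.000e-02  3.346e+01] at [0.6967 0.0394 0.2619] [ 3.141 -0.     0.933] F [0.6 0.4 0.4] w 0.0851 t 5.85
```

View pics/wrist_b.png

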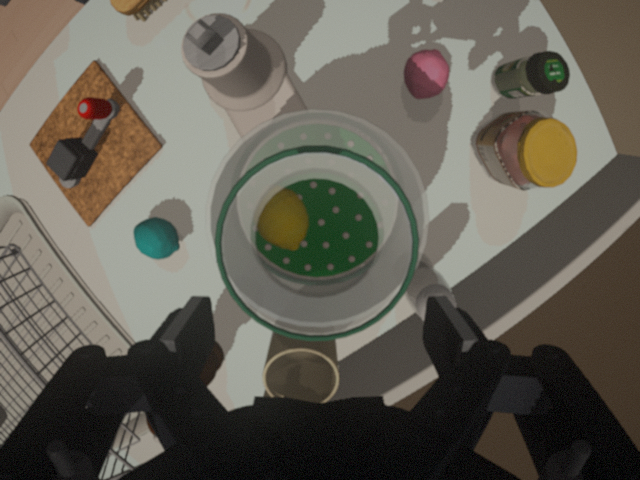

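```bash
python3 -m pendant '[{"dx":133,"dy":-285,"dz":5,"ax":0,"ay":0,"az":23.5,"claw":85},{"dx":133,"dy":-285,"dz":5,"ax":0,"ay":0,"az":23.5,"claw":85},{"dx":133,"dy":-285,"dz":5,"ax":0,"ay":0,"az":23.5,"claw":85},{"dx":133,"dy":-285,"dz":5,"ax":0,"ay":0,"az":23.5,"claw":85},{"dx":133,"dy":-285,"dz":5,"ax":0,"ay":0,"az":23.5,"claw":85},{"dx":133,"dy":-285,"dz":5,"ax":0,"ay":0,"az":23.5,"claw":85},{"dx":133,"dy":-285,"dz":5,"ax":0,"ay":0,"az":23.5,"claw":85},{"dx":133,"dy":-285,"dz":5,"ax":0,"ay":0,"az":23.5,"claw":85},{"dx":133,"dy":-285,"dz":100,"ax":0,"ay":0,"az":23.5,"claw":85},{"dx":133,"dy":-285,"dz":100,"ax":0,"ay":0,"az":23.5,"claw":85}]';python3 look.py c; python3 -c "
from h import *
to([.546,.316,.005],np.radians(30))"
```

```text
clock: 6.68
position: [0.5463, 0.3184, 0.1733]
tool_rot: [-3.141, -0.003, 0.526]
force: [2.4, -0.6, -1.1]
grip_width: 0.0846
top lemon (194.8, 328.1, 75.0, [7.8, 13.9], 133) [0.427 0.318 0.025]
scene lemon (223.4, 372.7, 798.0, [28.2, 36.2], 41) [0.439 0.3   0.025]
scene lime (273.0, 353.9, 533.0, [24.5, 27.8], 15) [0.438 0.209 0.025]
scene lime (198.3, 333.4, 512.0, [23.1, 28.3], 45) [0.543 0.315 0.025]
wrist lemon (197.3, 177.1, 3651.0, [59.4, 79.3], 170) [0.439 0.299 0.025]
wrist lime (154.2, 275.3, 1476.5, [35.5, 54.8], 138) [0.439 0.202 0.025]
wrist lime (323.3, 232.8, 1939.0, [49.6, 51.2], 50) [0.548 0.31  0.025]
d mm [  1.8  -0.6 165.8] rot [-0.    0.33 -0.02] at [0.5456 0.315  0.1708] [-3.142  0.006  0.523] F [ 0.4 -0.5  1.4] w 0.0852 t 6.83
```

View pics/wrist_c.png

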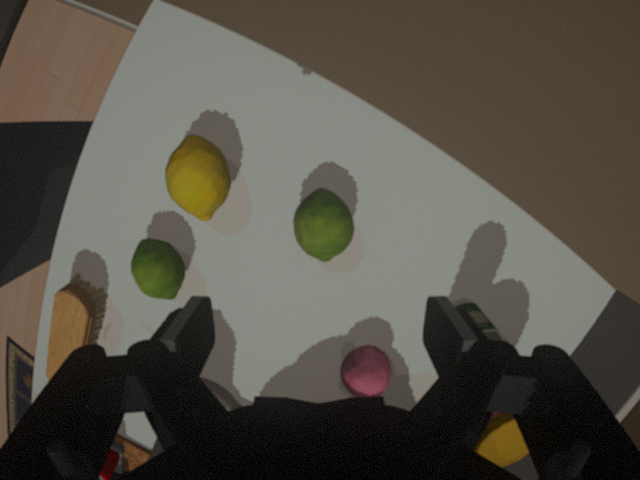

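```bash
python3 -m pendant '[{"dx":1,"dy":-1,"dz":166,"ax":0,"ay":0,"az":0,"claw":85},{"dx":1,"dy":-1,"dz":166,"ax":0,"ay":0,"az":0,"claw":85},{"dx":1,"dy":-1,"dz":166,"ax":0,"ay":0,"az":0,"claw":85},{"dx":1,"dy":-1,"dz":166,"ax":0,"ay":0,"az":0,"claw":85},{"dx":1,"dy":-1,"dz":166,"ax":0,"ay":0,"az":0,"claw":30},{"dx":1,"dy":-1,"dz":166,"ax":0,"ay":0,"az":0,"claw":30},{"dx":1,"dy":-1,"dz":166,"ax":0,"ay":0,"az":0,"claw":30},{"dx":1,"dy":-1,"dz":166,"ax":0,"ay":0,"az":0,"claw":30},{"dx":1,"dy":-1,"dz":166,"ax":0,"ay":0,"az":0,"claw":30},{"dx":1,"dy":-1,"dz":166,"ax":0,"ay":0,"az":0,"claw":30}]' 30
python3 -m pendant '[{"dx":0,"dy":0,"dz":-255,"ax":0,"ay":0,"az":0,"claw":30},{"dx":0,"dy":0,"dz":-255,"ax":0,"ay":0,"az":0,"claw":30},{"dx":0,"dy":0,"dz":-255,"ax":0,"ay":0,"az":0,"claw":30},{"dx":0,"dy":0,"dz":-255,"ax":0,"ay":0,"az":0,"claw":30},{"dx":0,"dy":0,"dz":-255,"ax":0,"ay":0,"az":0,"claw":30},{"dx":0,"dy":0,"dz":-255,"ax":0,"ay":0,"az":0,"claw":30},{"dx":0,"dy":0,"dz":-255,"ax":0,"ay":0,"az":0,"claw":30}]';python3 -c "
from h import *
f=grab('wrist','w4')
to([.696,.040,.26],np.radians(30))"
```

```text
clock: 7.67
position: [0.5491, 0.3184, 0.0112]
tool_rot: [3.142, -0.005, 0.522]
force: [-1.5, 0.5, 6.4]
grip_width: 0.0455
clock: 8.25
position: [0.549, 0.3193, 0.2733]
tool_rot: [-3.141, -0.013, 0.523]
force: [0.7, -0.1, -0.3]
grip_width: 0.0451
d mm [-11.7 315.1  10.7] rot [ 0.   -0.63 -0.05] at [0.5487 0.3188 0.2708] [ 3.142 -0.011  0.523] F [ 0.5 -0.1 -0.3] w 0.0455 t 8.3
```

View pics/w4.png

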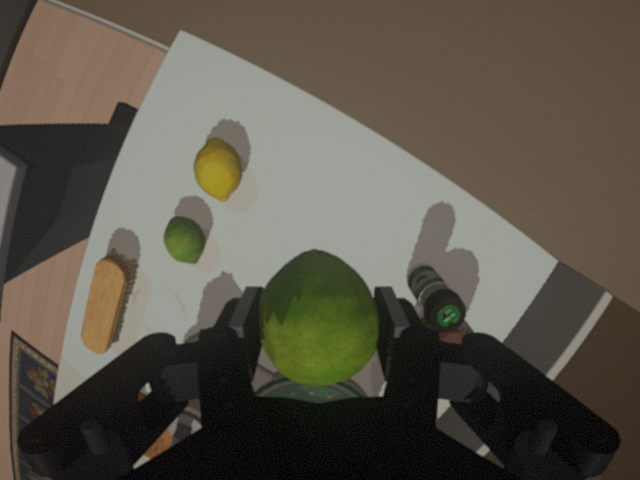

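Lime held. Moving it over the jar mouth and releasing it.

```bash
python3 -m pendant '[{"dx":-12,"dy":315,"dz":0,"ax":0,"ay":0,"az":0,"claw":30},{"dx":-12,"dy":315,"dz":0,"ax":0,"ay":0,"az":0,"claw":30},{"dx":-12,"dy":315,"dz":0,"ax":0,"ay":0,"az":0,"claw":30},{"dx":-12,"dy":315,"dz":0,"ax":0,"ay":0,"az":0,"claw":30},{"dx":-12,"dy":315,"dz":0,"ax":0,"ay":0,"az":0,"claw":30},{"dx":-12,"dy":315,"dz":0,"ax":0,"ay":0,"az":0,"claw":30},{"dx":-12,"dy":315,"dz":0,"ax":0,"ay":0,"az":0,"claw":30},{"dx":-12,"dy":315,"dz":0,"ax":0,"ay":0,"az":0,"claw":30},{"dx":-12,"dy":315,"dz":40,"ax":0,"ay":0,"az":0,"claw":30},{"dx":-12,"dy":315,"dz":40,"ax":0,"ay":0,"az":0,"claw":30}]';python3 -c "
from h import *
grab('wrist','w5')
to([.696,.040,.192],np.radians(30))"
```

```text
clock: 9.13
position: [0.6926, 0.036, 0.2186]
tool_rot: [-3.14, 0.004, 0.52]
force: [-1.7, 0.3, -2.1]
grip_width: 0.0453
d mm [ 4.  -0.2 29.3] rot [-0.1   0.17 -0.06] at [0.6927 0.0378 0.2213] [-3.14e+00  3.00e-03  5.22e-01] F [-0.5  0.3 -0.3] w 0.0456 t 9.18
```

View pics/w5.png

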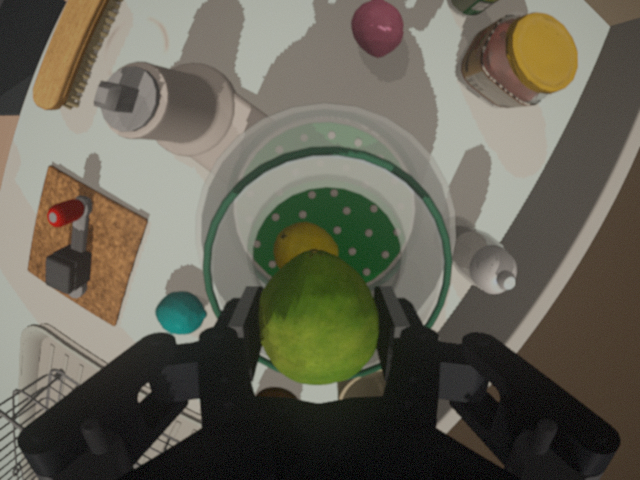

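```bash
python3 -m pendant '[{"dx":3,"dy":0,"dz":29,"ax":0,"ay":0,"az":0,"claw":30},{"dx":3,"dy":0,"dz":29,"ax":0,"ay":0,"az":0,"claw":30},{"dx":3,"dy":0,"dz":29,"ax":0,"ay":0,"az":0,"claw":64},{"dx":3,"dy":0,"dz":29,"ax":0,"ay":0,"az":0,"claw":64},{"dx":3,"dy":0,"dz":29,"ax":0,"ay":0,"az":0,"claw":64},{"dx":3,"dy":0,"dz":29,"ax":0,"ay":0,"az":0,"claw":64},{"dx":3,"dy":0,"dz":-40,"ax":0,"ay":0,"az":0,"claw":85},{"dx":3,"dy":0,"dz":-40,"ax":0,"ay":0,"az":0,"claw":85},{"dx":3,"dy":0,"dz":-40,"ax":0,"ay":0,"az":0,"claw":85}]';python3 look.py d; python3 -c "
from h import *
to([.44,.3,.25],np.radians(33))"
```

```text
clock: 9.93
position: [0.6987, 0.0407, 0.269]
tool_rot: [3.139, -0.008, 0.523]
force: [0.5, 0.6, 1.1]
grip_width: 0.0852
top lemon (202.4, 321.8, 396.5, [19.0, 27.0], 56) [0.441 0.302 0.025]
top lime (245.3, 321.5, 147.5, [12.5, 15.6], 47) [0.445 0.207 0.025]
scene lemon (223.4, 372.6, 798.0, [28.2, 36.2], 40) [0.439 0.3   0.025]
scene lime (273.2, 353.8, 534.5, [25.0, 27.4], 16) [0.438 0.208 0.025]
wrist lemon (288.9, 231.1, 2413.0, [49.1, 62.9], 126) [ 0.685 -0.001  0.025]
wrist lemon (508.8, 61.4, 3237.5, [58.3, 71.0], 152) [0.796 0.288 0.025]
d mm [ -92.6 -353.5   12.4] rot [ 0.03 -0.03 -3.04] at [0.6968 0.0399 0.2626] [ 3.141e+00 -1.000e-03  5.230e-01] F [ 0.4 -0.5 -0.5] w 0.0851 t 10.08
```

View pics/wrist_d.png

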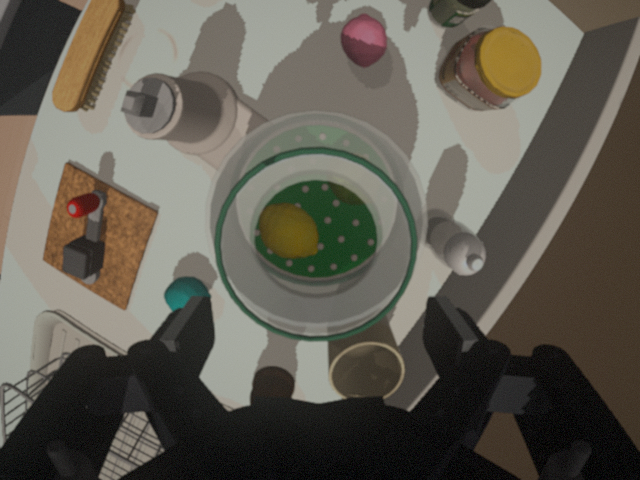

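The lime is in, just visible under the neck at ~(345,192). Next is the near lemon.

```bash
python3 -m pendant '[{"dx":-92,"dy":-353,"dz":5,"ax":0,"ay":0,"az":-3,"claw":85},{"dx":-92,"dy":-353,"dz":5,"ax":0,"ay":0,"az":-3,"claw":85},{"dx":-92,"dy":-353,"dz":5,"ax":0,"ay":0,"az":-3,"claw":85},{"dx":-92,"dy":-353,"dz":5,"ax":0,"ay":0,"az":-3,"claw":85},{"dx":-92,"dy":-353,"dz":5,"ax":0,"ay":0,"az":-3,"claw":85},{"dx":-92,"dy":-353,"dz":5,"ax":0,"ay":0,"az":-3,"claw":85},{"dx":-92,"dy":-353,"dz":5,"ax":0,"ay":0,"az":-3,"claw":85},{"dx":-92,"dy":-353,"dz":5,"ax":0,"ay":0,"az":-3,"claw":85},{"dx":-92,"dy":-353,"dz":60,"ax":0,"ay":0,"az":-3,"claw":85},{"dx":-92,"dy":-353,"dz":100,"ax":0,"ay":0,"az":-3,"claw":85}]';python3 look.py e; python3 -c "
from h import *
to([.44,.3,.005],np.radians(33))"
```

```text
clock: 10.92
position: [0.441, 0.301, 0.1812]
tool_rot: [-3.14, -0.004, 0.579]
force: [1.6, 0.3, -1.3]
grip_width: 0.0851
scene lemon (223.4, 372.7, 798.0, [28.2, 36.2], 41) [0.439 0.3   0.025]
scene lime (273.0, 353.9, 533.0, [24.5, 27.8], 15) [0.438 0.209 0.025]
wrist lemon (322.6, 221.1, 3417.0, [58.8, 75.1], 179) [0.44  0.299 0.025]
wrist lime (263.8, 313.9, 1217.0, [35.2, 45.4], 120) [0.442 0.2   0.025]
d mm [  1.2  -3.6 173.6] rot [-0.    0.29  0.05] at [0.4417 0.2968 0.1786] [-3.142  0.005  0.577] F [ 1.  -0.1  1.6] w 0.085 t 11.07
```

View pics/wrist_e.png

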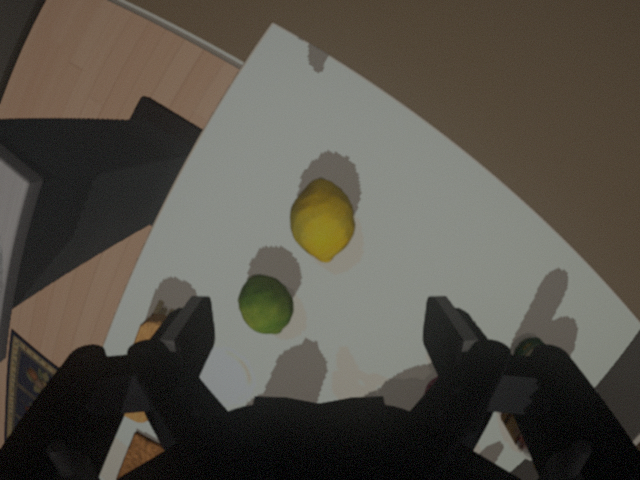

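```bash
python3 -m pendant '[{"dx":1,"dy":-3,"dz":173,"ax":0,"ay":0,"az":0,"claw":85},{"dx":1,"dy":-3,"dz":173,"ax":0,"ay":0,"az":0,"claw":85},{"dx":1,"dy":-3,"dz":173,"ax":0,"ay":0,"az":0,"claw":85},{"dx":1,"dy":-3,"dz":173,"ax":0,"ay":0,"az":0,"claw":85},{"dx":1,"dy":-3,"dz":173,"ax":0,"ay":0,"az":0,"claw":85},{"dx":1,"dy":-3,"dz":173,"ax":0,"ay":0,"az":0,"claw":30},{"dx":1,"dy":-3,"dz":173,"ax":0,"ay":0,"az":0,"claw":30},{"dx":1,"dy":-3,"dz":173,"ax":0,"ay":0,"az":0,"claw":30},{"dx":1,"dy":-3,"dz":173,"ax":0,"ay":0,"az":0,"claw":30},{"dx":1,"dy":-3,"dz":173,"ax":0,"ay":0,"az":0,"claw":30}]' 30
python3 -m pendant '[{"dx":0,"dy":0,"dz":-255,"ax":0,"ay":0,"az":0,"claw":30},{"dx":0,"dy":0,"dz":-255,"ax":0,"ay":0,"az":0,"claw":30},{"dx":0,"dy":0,"dz":-255,"ax":0,"ay":0,"az":0,"claw":30},{"dx":0,"dy":0,"dz":-255,"ax":0,"ay":0,"az":0,"claw":30},{"dx":0,"dy":0,"dz":-255,"ax":0,"ay":0,"az":0,"claw":30},{"dx":0,"dy":0,"dz":-255,"ax":0,"ay":0,"az":0,"claw":30},{"dx":0,"dy":0,"dz":-255,"ax":0,"ay":0,"az":0,"claw":30}]';python3 -c "
from h import *
f=grab('wrist','w6')
to([.696,.040,.26],np.radians(33))"
```

```text
clock: 11.9
position: [0.4442, 0.3012, 0.0104]
tool_rot: [3.141, -0.004, 0.574]
force: [-0.8, -2.3, 12.3]
grip_width: 0.0503
clock: 12.48
position: [0.4438, 0.3022, 0.2716]
tool_rot: [3.141, -0.011, 0.575]
force: [-0.1, 0.7, -0.7]
grip_width: 0.0504
d mm [ 69.4 356.7  10.3] rot [ 0.05 -0.55 -0.07] at [0.4437 0.3016 0.2693] [ 3.141 -0.01   0.575] F [ 1.2 -0.3  0. ] w 0.0506 t 12.53
```

View pics/w6.png

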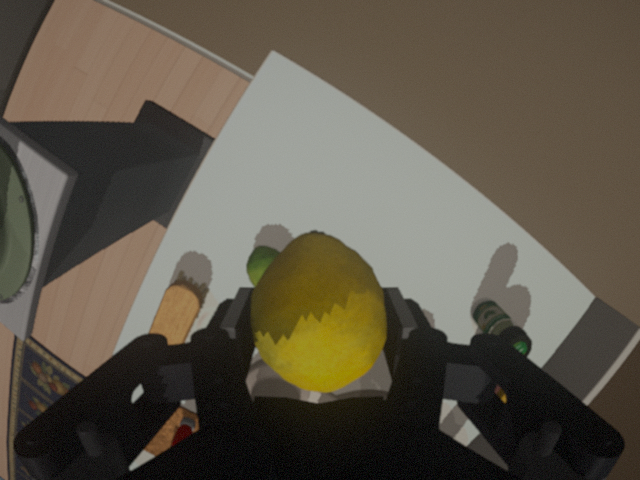

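```bash
python3 -m pendant '[{"dx":69,"dy":357,"dz":0,"ax":0,"ay":0,"az":0,"claw":30},{"dx":69,"dy":357,"dz":0,"ax":0,"ay":0,"az":0,"claw":30},{"dx":69,"dy":357,"dz":0,"ax":0,"ay":0,"az":0,"claw":30},{"dx":69,"dy":357,"dz":0,"ax":0,"ay":0,"az":0,"claw":30},{"dx":69,"dy":357,"dz":0,"ax":0,"ay":0,"az":0,"claw":30},{"dx":69,"dy":357,"dz":0,"ax":0,"ay":0,"az":0,"claw":30},{"dx":69,"dy":357,"dz":0,"ax":0,"ay":0,"az":0,"claw":30},{"dx":69,"dy":357,"dz":0,"ax":0,"ay":0,"az":0,"claw":30},{"dx":69,"dy":357,"dz":0,"ax":0,"ay":0,"az":0,"claw":30},{"dx":69,"dy":357,"dz":40,"ax":0,"ay":0,"az":0,"claw":30}]';python3 -c "
from h import *
grab('wrist','w7')
to([.696,.040,.192],np.radians(33))"
```

```text
clock: 13.37
position: [0.7007, 0.0322, 0.2293]
tool_rot: [3.134, -0.01, 0.567]
force: [2.5, 0.7, -0.7]
grip_width: 0.0503
d mm [ 4.2 -3.9 25.2] rot [-0.02  0.12 -0.29] at [0.6946 0.0345 0.2172] [-3.141e+00  2.000e-03  5.710e-01] F [ -2.5   0.  -11. ] w 0.0503 t 13.42
```

View pics/w7.png

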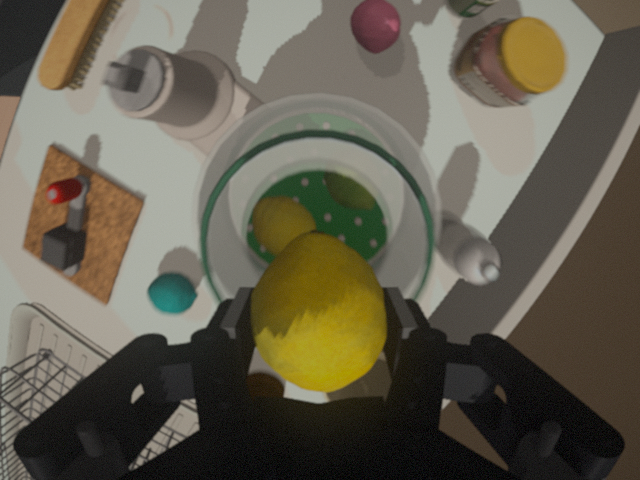

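```bash
python3 -m pendant '[{"dx":4,"dy":-3,"dz":10,"ax":0,"ay":0,"az":0,"claw":30},{"dx":4,"dy":-3,"dz":25,"ax":0,"ay":0,"az":0,"claw":30},{"dx":4,"dy":-3,"dz":25,"ax":0,"ay":0,"az":0,"claw":68},{"dx":4,"dy":-3,"dz":25,"ax":0,"ay":0,"az":0,"claw":68},{"dx":4,"dy":-3,"dz":25,"ax":0,"ay":0,"az":0,"claw":68},{"dx":4,"dy":-3,"dz":25,"ax":0,"ay":0,"az":0,"claw":68},{"dx":4,"dy":-3,"dz":-40,"ax":0,"ay":0,"az":0,"claw":85},{"dx":4,"dy":-3,"dz":-40,"ax":0,"ay":0,"az":0,"claw":85},{"dx":4,"dy":-3,"dz":-40,"ax":0,"ay":0,"az":0,"claw":85}]';python3 look.py f; python3 -c "
from h import *
to([.442,.208,.25],np.radians(45))"
```

```text
clock: 14.17
position: [0.698, 0.044, 0.2689]
tool_rot: [3.138, -0.007, 0.575]
force: [0.5, -0.1, -0.6]
grip_width: 0.0852
top lime (245.5, 321.4, 114.0, [11.2, 14.6], 39) [0.445 0.207 0.025]
scene lime (273.0, 353.9, 534.0, [24.6, 27.8], 15) [0.438 0.209 0.025]
wrist lemon (286.7, 233.0, 2363.5, [48.9, 61.8], 130) [ 0.685 -0.002  0.025]
wrist lemon (514.8, 75.6, 3251.0, [58.8, 70.8], 158) [0.797 0.287 0.025]
wrist lime (348.7, 206.0, 315.5, [14.5, 33.7], 125) [0.724 0.058 0.025]
d mm [-123.6 -276.5   12.7] rot [  0.03  -0.03 -12.04] at [0.6961 0.0432 0.2629] [ 3.141e+00 -1.000e-03  5.750e-01] F [ 0.4 -0.4  0.2] w 0.0848 t 14.32
```

View pics/wrist_f.png

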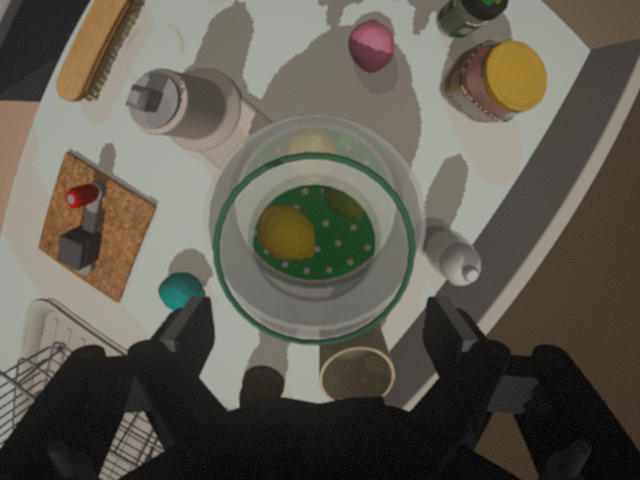

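View pics/scene_f.png

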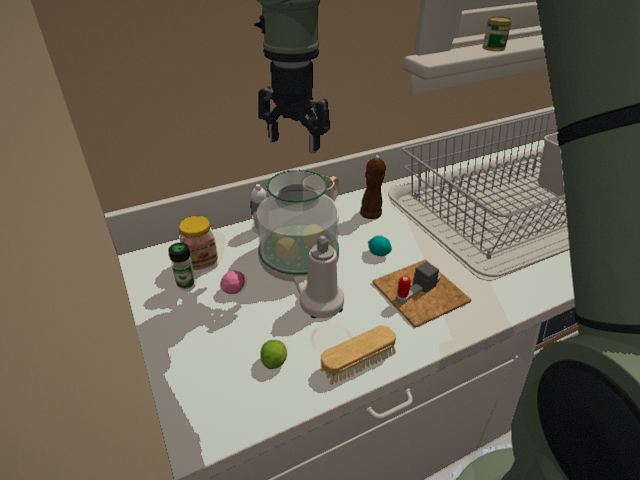

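```bash
python3 -m pendant '[{"dx":-124,"dy":-276,"dz":5,"ax":0,"ay":0,"az":-12,"claw":85},{"dx":-124,"dy":-276,"dz":5,"ax":0,"ay":0,"az":-12,"claw":85},{"dx":-124,"dy":-276,"dz":5,"ax":0,"ay":0,"az":-12,"claw":85},{"dx":-124,"dy":-276,"dz":5,"ax":0,"ay":0,"az":-12,"claw":85},{"dx":-124,"dy":-276,"dz":5,"ax":0,"ay":0,"az":-12,"claw":85},{"dx":-124,"dy":-276,"dz":5,"ax":0,"ay":0,"az":-12,"claw":85},{"dx":-124,"dy":-276,"dz":5,"ax":0,"ay":0,"az":-12,"claw":85},{"dx":-124,"dy":-276,"dz":5,"ax":0,"ay":0,"az":-12,"claw":85},{"dx":-124,"dy":-276,"dz":60,"ax":0,"ay":0,"az":-12,"claw":85},{"dx":-124,"dy":-276,"dz":100,"ax":0,"ay":0,"az":-12,"claw":85}]';python3 look.py g; python3 -c "
from h import *
to([.44,.208,.005],np.radians(45))"
```

```text
clock: 15.15
position: [0.4421, 0.2081, 0.1742]
tool_rot: [3.14, -0.004, 0.786]
force: [3.0, -0.1, -1.8]
grip_width: 0.085
scene lime (273.0, 353.9, 533.0, [24.5, 27.8], 15) [0.438 0.209 0.025]
wrist lime (321.8, 229.9, 2000.5, [48.7, 53.1], 139) [0.442 0.204 0.025]
d mm [  1.3  -0.8 167.5] rot [-0.13  0.27  0.01] at [0.4405 0.2068 0.1725] [-3.139  0.005  0.786] F [-0.7  0.5  2.1] w 0.0849 t 15.3
```

View pics/wrist_g.png

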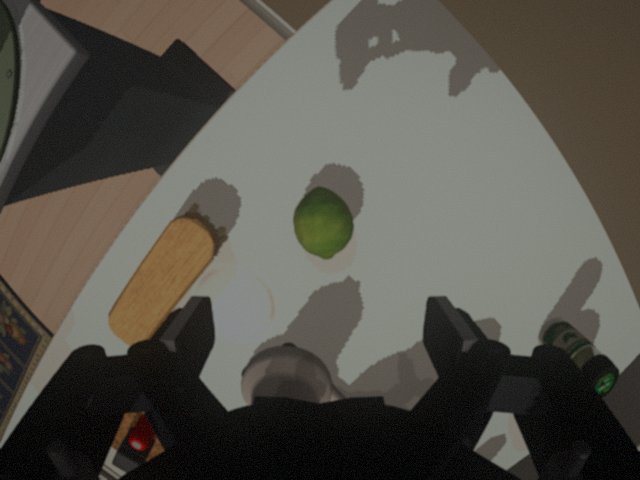

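```bash
python3 -m pendant '[{"dx":1,"dy":-1,"dz":167,"ax":0,"ay":0,"az":0,"claw":85},{"dx":1,"dy":-1,"dz":167,"ax":0,"ay":0,"az":0,"claw":85},{"dx":1,"dy":-1,"dz":167,"ax":0,"ay":0,"az":0,"claw":85},{"dx":1,"dy":-1,"dz":167,"ax":0,"ay":0,"az":0,"claw":85},{"dx":1,"dy":-1,"dz":167,"ax":0,"ay":0,"az":0,"claw":85},{"dx":1,"dy":-1,"dz":167,"ax":0,"ay":0,"az":0,"claw":30},{"dx":1,"dy":-1,"dz":167,"ax":0,"ay":0,"az":0,"claw":30},{"dx":1,"dy":-1,"dz":167,"ax":0,"ay":0,"az":0,"claw":30},{"dx":1,"dy":-1,"dz":167,"ax":0,"ay":0,"az":0,"claw":30},{"dx":1,"dy":-1,"dz":167,"ax":0,"ay":0,"az":0,"claw":30}]' 30
python3 -m pendant '[{"dx":0,"dy":0,"dz":-255,"ax":0,"ay":0,"az":0,"claw":30},{"dx":0,"dy":0,"dz":-255,"ax":0,"ay":0,"az":0,"claw":30},{"dx":0,"dy":0,"dz":-255,"ax":0,"ay":0,"az":0,"claw":30},{"dx":0,"dy":0,"dz":-255,"ax":0,"ay":0,"az":0,"claw":30},{"dx":0,"dy":0,"dz":-255,"ax":0,"ay":0,"az":0,"claw":30},{"dx":0,"dy":0,"dz":-255,"ax":0,"ay":0,"az":0,"claw":30},{"dx":0,"dy":0,"dz":-255,"ax":0,"ay":0,"az":0,"claw":30}]';python3 -c "
from h import *
f=grab('wrist','w8')
to([.696,.040,.26],np.radians(45))"
```

```text
clock: 16.13
position: [0.4439, 0.2093, 0.0101]
tool_rot: [3.139, -0.004, 0.784]
force: [-4.3, -1.7, 25.4]
grip_width: 0.046
clock: 16.72
position: [0.4435, 0.2102, 0.2703]
tool_rot: [3.137, -0.009, 0.785]
force: [0.7, 1.9, -0.7]
grip_width: 0.0456
d mm [ 59.  298.5   9.9] rot [ 0.25 -0.45 -0.07] at [0.4433 0.2096 0.2682] [ 3.137 -0.008  0.784] F [-0.3  0.5  0.3] w 0.0454 t 16.77
```

View pics/w8.png

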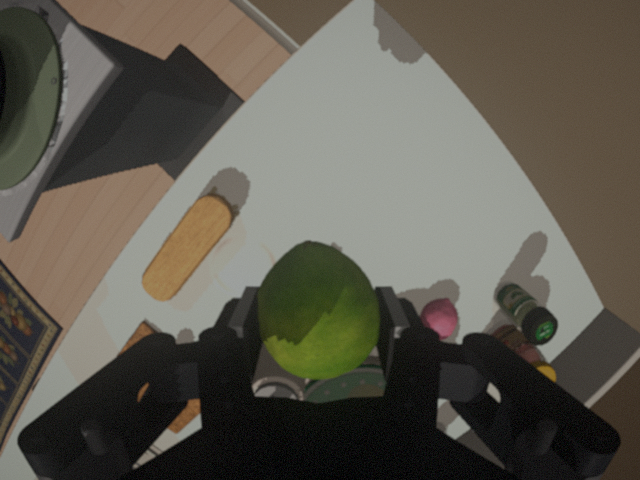

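```bash
python3 -m pendant '[{"dx":59,"dy":299,"dz":0,"ax":0,"ay":0,"az":0,"claw":30},{"dx":59,"dy":299,"dz":0,"ax":0,"ay":0,"az":0,"claw":30},{"dx":59,"dy":299,"dz":0,"ax":0,"ay":0,"az":0,"claw":30},{"dx":59,"dy":299,"dz":0,"ax":0,"ay":0,"az":0,"claw":30},{"dx":59,"dy":299,"dz":0,"ax":0,"ay":0,"az":0,"claw":30},{"dx":59,"dy":299,"dz":0,"ax":0,"ay":0,"az":0,"claw":30},{"dx":59,"dy":299,"dz":0,"ax":0,"ay":0,"az":0,"claw":30},{"dx":59,"dy":299,"dz":0,"ax":0,"ay":0,"az":0,"claw":30},{"dx":59,"dy":299,"dz":40,"ax":0,"ay":0,"az":0,"claw":30},{"dx":59,"dy":299,"dz":40,"ax":0,"ay":0,"az":0,"claw":30}]';python3 -c "
from h import *
grab('wrist','w9')
to([.696,.040,.192],np.radians(45))"
```

```text
clock: 17.6
position: [0.6929, 0.0374, 0.2169]
tool_rot: [-3.137, 0.005, 0.784]
force: [-0.9, -0.5, -2.0]
grip_width: 0.0459
d mm [ 3.3  0.8 27.9] rot [-0.2   0.21 -0.04] at [0.6932 0.0382 0.2199] [-3.138  0.004  0.785] F [ 0.2  0.6 -0.6] w 0.0458 t 17.65
```

View pics/w9.png

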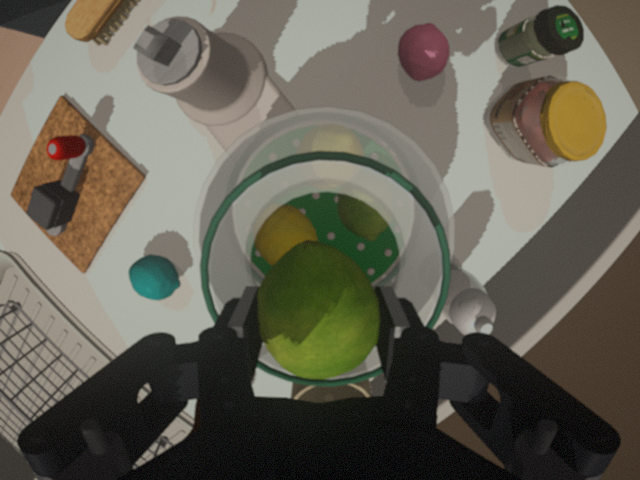

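```bash
python3 -m pendant '[{"dx":3,"dy":1,"dz":28,"ax":0,"ay":0,"az":0,"claw":30},{"dx":3,"dy":1,"dz":28,"ax":0,"ay":0,"az":0,"claw":30},{"dx":3,"dy":1,"dz":28,"ax":0,"ay":0,"az":0,"claw":64},{"dx":3,"dy":1,"dz":28,"ax":0,"ay":0,"az":0,"claw":64},{"dx":3,"dy":1,"dz":28,"ax":0,"ay":0,"az":0,"claw":64},{"dx":3,"dy":1,"dz":28,"ax":0,"ay":0,"az":0,"claw":64},{"dx":3,"dy":1,"dz":-60,"ax":0,"ay":0,"az":0,"claw":85},{"dx":3,"dy":1,"dz":-60,"ax":0,"ay":0,"az":0,"claw":85},{"dx":3,"dy":1,"dz":-60,"ax":0,"ay":0,"az":0,"claw":85}]';python3 look.py h; python3 -c "
from h import *
to([.476,-.152,.25],np.radians(13))"
```

```text
clock: 18.4
position: [0.6997, 0.0412, 0.2902]
tool_rot: [3.137, -0.007, 0.784]
force: [0.4, 0.8, 1.3]
grip_width: 0.0846
wrist lemon (282.2, 226.5, 1186.5, [35.9, 54.1], 129) [ 0.691 -0.009  0.025]
wrist lemon (525.0, 117.6, 2739.5, [54.0, 64.8], 171) [0.798 0.288 0.025]
wrist lime (348.7, 203.9, 580.5, [24.5, 33.3], 139) [0.725 0.061 0.025]
wrist lime (305.7, 200.1, 1374.0, [36.5, 51.2], 47) [0.689 0.031 0.025]
d mm [-293.1  -20.8   32.9] rot [ 0.06 -0.1  31.95] at [0.698  0.0403 0.2833] [ 3.14e+00 -1.00e-03  7.85e-01] F [ 0.3 -0.2 -0.3] w 0.0848 t 18.55
```

View pics/wrist_h.png

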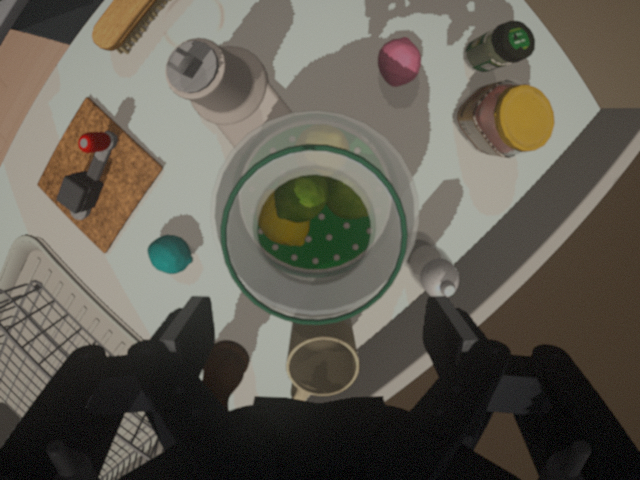

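```bash
python3 -m pendant '[{"dx":-293,"dy":-21,"dz":5,"ax":0,"ay":0,"az":32,"claw":85},{"dx":-293,"dy":-21,"dz":5,"ax":0,"ay":0,"az":32,"claw":85},{"dx":-293,"dy":-21,"dz":5,"ax":0,"ay":0,"az":32,"claw":85},{"dx":-293,"dy":-21,"dz":5,"ax":0,"ay":0,"az":32,"claw":85},{"dx":-293,"dy":-21,"dz":5,"ax":0,"ay":0,"az":32,"claw":85},{"dx":-293,"dy":-21,"dz":5,"ax":0,"ay":0,"az":32,"claw":85},{"dx":-293,"dy":-21,"dz":33,"ax":0,"ay":0,"az":32,"claw":85},{"dx":-293,"dy":-21,"dz":33,"ax":0,"ay":0,"az":32,"claw":85},{"dx":-293,"dy":-21,"dz":33,"ax":0,"ay":0,"az":32,"claw":85}]';python3 look.py i; python3 -c "
from h import *
to([.476,-.152,.10],np.radians(12))"
```

```text
clock: 19.3
position: [0.4725, -0.1541, 0.2471]
tool_rot: [-3.141, 0.004, 0.222]
force: [0.7, -0.1, -0.1]
grip_width: 0.0849
d mm [ -0.6   0.8 149. ] rot [-0.03 -0.02  1.  ] at [ 0.4763 -0.1512  0.249 ] [-3.141 -0.     0.227] F [0.4 0.9 0. ] w 0.085 t 19.45
```

View pics/wrist_i.png

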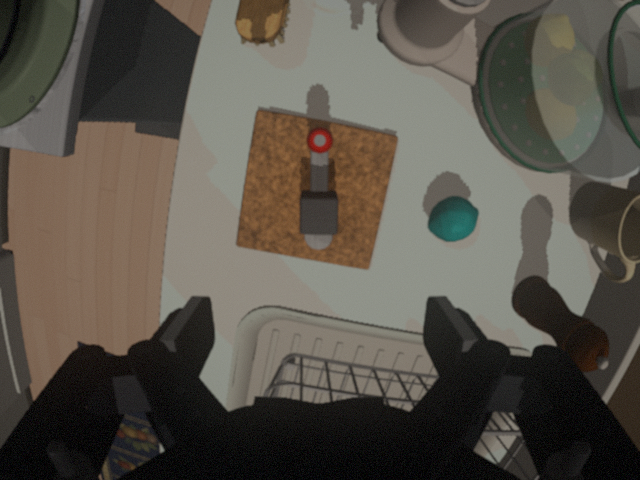

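View pics/scene_i.png

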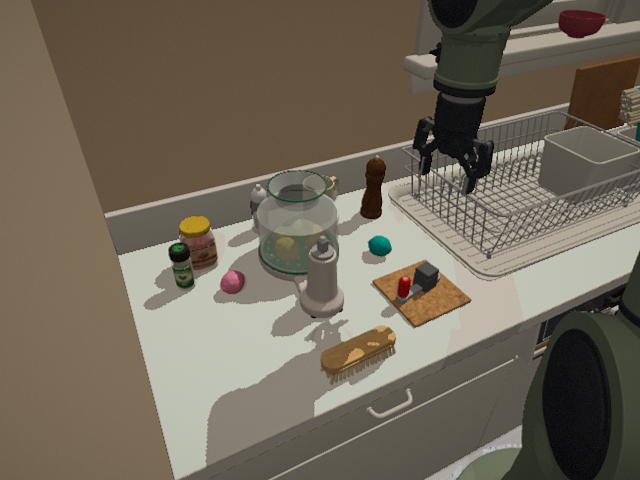

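```bash
python3 - <<'E'
from h import *
f=grab('wrist'); im=f['image']
cv2.imwrite('pics/ic.png',cv2.resize(im[105:275,235:400],None,fx=4,fy=3.5,interpolation=cv2.INTER_CUBIC)) 
for p in [(258,110),(396,133),(369,268),(237,245)]: print(onz(f,*p,.008).round(4))
E
```

```text
[ 0.3935 -0.07    0.008 ]
[ 0.5365 -0.0607  0.008 ]
[ 0.5461 -0.2089  0.008 ]
[ 0.3993 -0.2158  0.008 ]
```

View pics/ic.png

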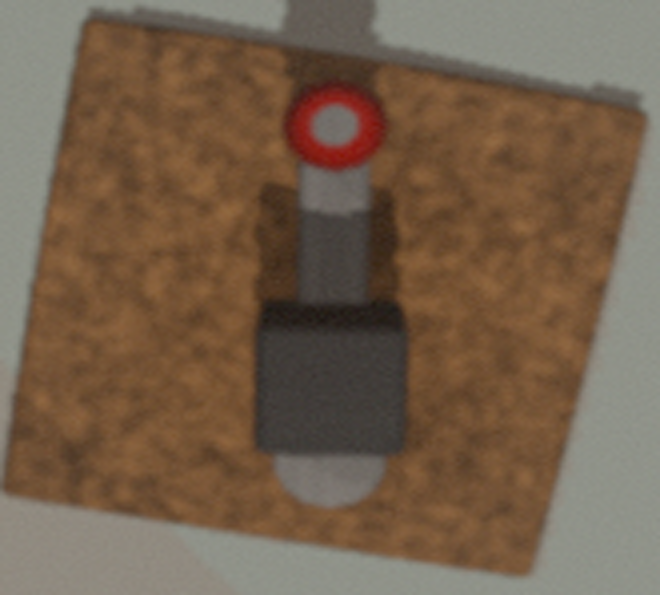

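```bash
python3 - <<'E'
from h import *
f=grab('wrist')
P=lambda x,y:(235+x/4-.3,105+y/3.5-.3)
h=onz(f,*P(331,391),.056); k=onz(f,*P(335,125),.068); a=onz(f,*P(334.5,190),.018)
cw=onz(f,*P(330,480),.020)
print(h,k,cw,a)
print(np.degrees(np.arctan2(*(k-h)[[1,0]])),np.linalg.norm((k-h)[:2]),np.degrees(np.arctan2(*(a-cw)[[1,0]])))
to([h[0],h[1],.10],np.radians(12))
E
```

```text
[ 0.47581979 -0.15501607  0.056     ] [ 0.4609616  -0.08702583  0.068     ] [ 0.48333618 -0.18894775  0.02      ] [ 0.46517845 -0.10560793  0.018     ]
102.3272873856709 0.06959481417482913 102.29128100092058
d mm [ -1.7   3.9 149.1] rot [-0.02 -0.03  1.04] at [ 0.4766 -0.1509  0.2491] [-3.141e+00 -1.000e-03  2.280e-01] F [0.7 0.2 0.2] w 0.0853 t 19.55
```

```bash
python3 -m pendant '[{"dx":-2,"dy":3,"dz":170,"ax":0,"ay":0,"az":0.7,"claw":85},{"dx":-2,"dy":3,"dz":170,"ax":0,"ay":0,"az":0.7,"claw":85},{"dx":-2,"dy":3,"dz":170,"ax":0,"ay":0,"az":0.7,"claw":85},{"dx":-2,"dy":3,"dz":170,"ax":0,"ay":0,"az":0.7,"claw":70},{"dx":-2,"dy":3,"dz":170,"ax":0,"ay":0,"az":0.7,"claw":70}]';python3 -c "
from h import *
grab('wrist','w10')
to([.4757,-.1545,.022],np.radians(12.3))"
```

```text
clock: 19.97
position: [0.4718, -0.1536, 0.0733]
tool_rot: [-3.137, 0.007, 0.216]
force: [-1.9, 1.4, -1.0]
grip_width: 0.0703
d mm [ 2.8  1.5 54.1] rot [-0.2   0.3   0.06] at [ 0.473  -0.1538  0.0761] [-3.138  0.005  0.216] F [-0.4  0.3 -0.1] w 0.0701 t 20.02
```

View pics/w10.png

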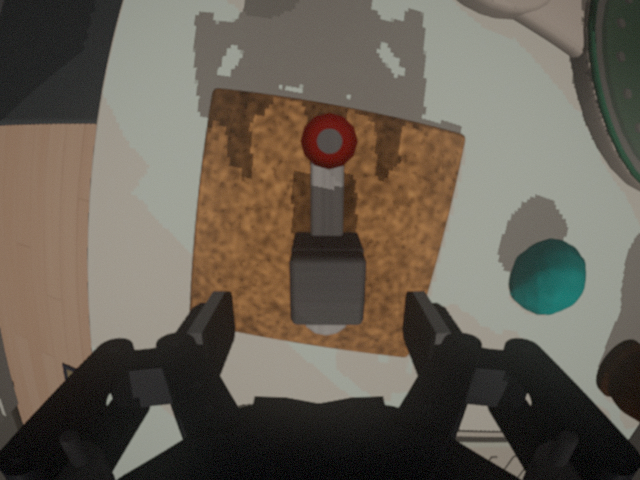

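```bash
python3 -m pendant '[{"dx":3,"dy":1,"dz":30,"ax":0,"ay":0,"az":0,"claw":70},{"dx":3,"dy":1,"dz":53,"ax":0,"ay":0,"az":0,"claw":70},{"dx":3,"dy":1,"dz":53,"ax":0,"ay":0,"az":0,"claw":70},{"dx":3,"dy":1,"dz":53,"ax":0,"ay":0,"az":0,"claw":20},{"dx":3,"dy":1,"dz":53,"ax":0,"ay":0,"az":0,"claw":20},{"dx":3,"dy":1,"dz":53,"ax":0,"ay":0,"az":0,"claw":20},{"dx":3,"dy":1,"dz":53,"ax":0,"ay":0,"az":0,"claw":20},{"dx":3,"dy":1,"dz":53,"ax":0,"ay":0,"az":0,"claw":20},{"dx":3,"dy":1,"dz":53,"ax":0,"ay":0,"az":0,"claw":20}]' 60;python3 -c "
from h import *
grab('wrist','w11')
to([.4757,-.1545,.26],np.radians(12.3))"
```

```text
clock: 20.77
position: [0.4787, -0.156, 0.0283]
tool_rot: [3.14, -0.003, 0.214]
force: [-3.1, 1.1, 19.2]
grip_width: 0.035
d mm [  -2.    -1.6 -231.8] rot [ 0.1  -0.15 -0.05] at [ 0.4787 -0.1559  0.0282] [ 3.14e+00 -3.00e-03  2.14e-01] F [-3.3  1.2 18.3] w 0.035 t 20.82
```

View pics/w11.png

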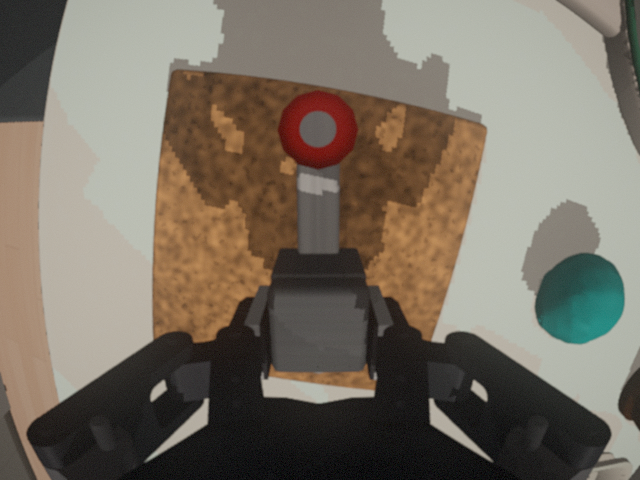

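```bash
python3 -m pendant '[{"dx":0,"dy":0,"dz":-245,"ax":0,"ay":0,"az":0,"claw":20},{"dx":0,"dy":0,"dz":-245,"ax":0,"ay":0,"az":0,"claw":20},{"dx":0,"dy":0,"dz":-245,"ax":0,"ay":0,"az":0,"claw":20},{"dx":0,"dy":0,"dz":-245,"ax":0,"ay":0,"az":0,"claw":20},{"dx":0,"dy":0,"dz":-245,"ax":0,"ay":0,"az":0,"claw":20},{"dx":0,"dy":0,"dz":-245,"ax":0,"ay":0,"az":0,"claw":20},{"dx":0,"dy":0,"dz":-245,"ax":0,"ay":0,"az":0,"claw":20},{"dx":0,"dy":0,"dz":-245,"ax":0,"ay":0,"az":0,"claw":20}]';python3 - <<'E'
from h import *
f=grab('wrist','w12')
cv2.imwrite('pics/w12c.png',cv2.resize(f['image'][80:400,220:420],None,fx=3,fy=1.85,interpolation=cv2.INTER_CUBIC))
to([.54,.0,.26],np.radians(12.3))
E
```

```text
clock: 21.48
position: [0.478, -0.1558, 0.2739]
tool_rot: [3.139, -0.004, 0.214]
force: [0.2, -0.3, -2.9]
grip_width: 0.0351
d mm [  94.3 -138.9   12.1] rot [ 0.08 -0.08 -0.06] at [ 0.4773 -0.1557  0.2722] [ 3.14e+00 -1.00e-03  2.14e-01] F [-0.3  0.6 -4.1] w 0.0352 t 21.53
```

View pics/w12.png

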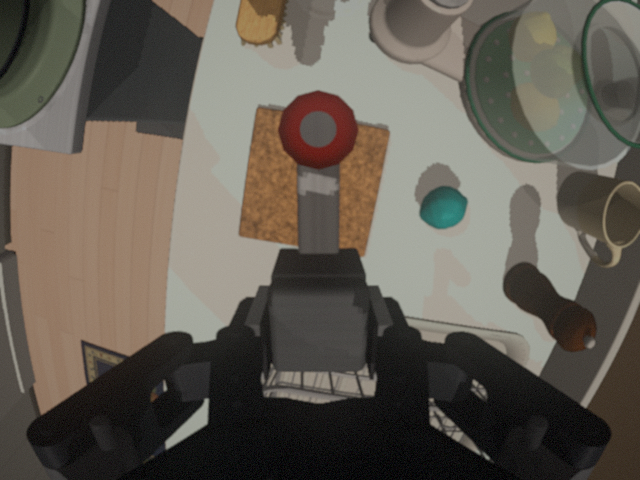

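```bash
python3 -m pendant '[{"dx":80,"dy":-55,"dz":0,"ax":0,"ay":0,"az":0,"claw":20},{"dx":80,"dy":-55,"dz":0,"ax":0,"ay":0,"az":0,"claw":20},{"dx":80,"dy":-55,"dz":0,"ax":0,"ay":0,"az":0,"claw":20},{"dx":80,"dy":-55,"dz":0,"ax":0,"ay":0,"az":0,"claw":20}]';python3 - <<'E'
from h import *
s=observe(); R=Ro.from_euler('xyz',s['tool_rot']); 
f=grab('wrist','w13')
cv2.imwrite('pics/w13c.png',cv2.resize(f['image'][0:140,290:430],None,fx=4.2,fy=4.2,interpolation=cv2.INTER_CUBIC))
cv2.imwrite('pics/w13h.png',cv2.resize(f['image'][240:390,240:400],None,fx=4,fy=4,interpolation=cv2.INTER_CUBIC))
z=s['position'][2]
for nm,p,dz in [('knob',(318,130),.040),('far',(318.5,277),.028),('near',(318.5,370),.028)]:
    print(nm,(R.inv().apply(onz(f,*p,z+dz)-s['position'])*1000).round(1))
to([.54,.062,.26],np.radians(12.3))
E
```

```text
clock: 21.87
position: [0.5453, -0.0808, 0.2697]
tool_rot: [-3.139, 0.001, 0.219]
force: [-0.6, 1.1, -2.9]
grip_width: 0.0354
knob [ -1.  -70.5 -39.8]
far [ -0.8 -23.7 -27.9]
near [ -0.8  13.5 -28. ]
d mm [  27.2 -142.2    9.8] rot [-0.11  0.11  0.15] at [ 0.5441 -0.0828  0.2696] [-3.14e+00  2.00e-03  2.17e-01] F [-0.2 -0.2 -3.3] w 0.0351 t 21.92
```

View pics/w13c.png

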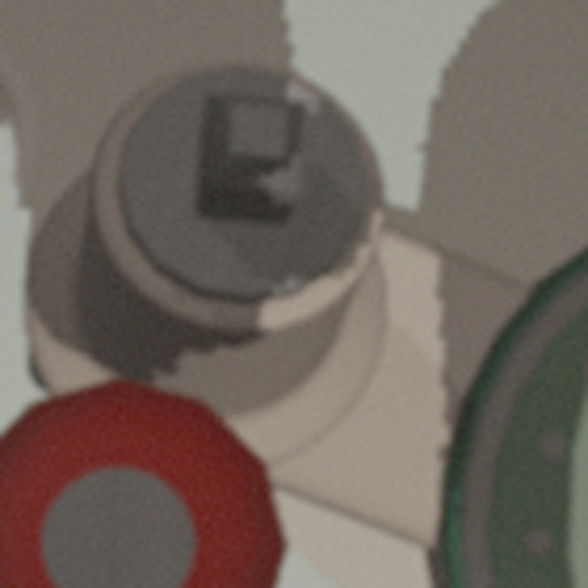

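View pics/w13h.png

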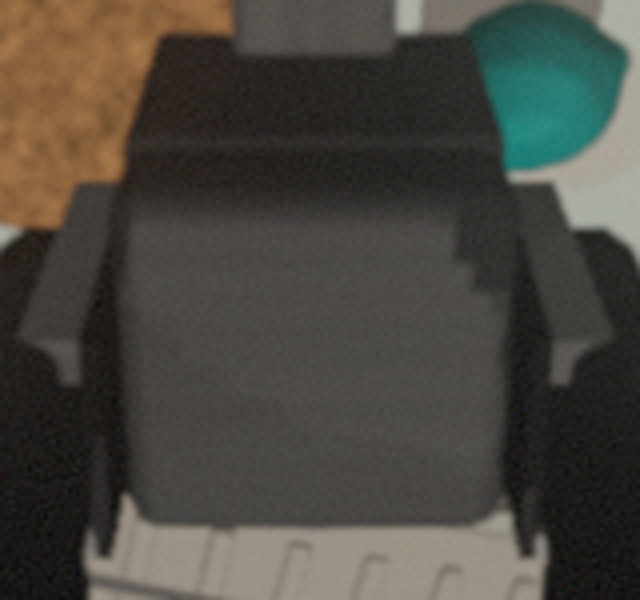

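View pics/w13.png

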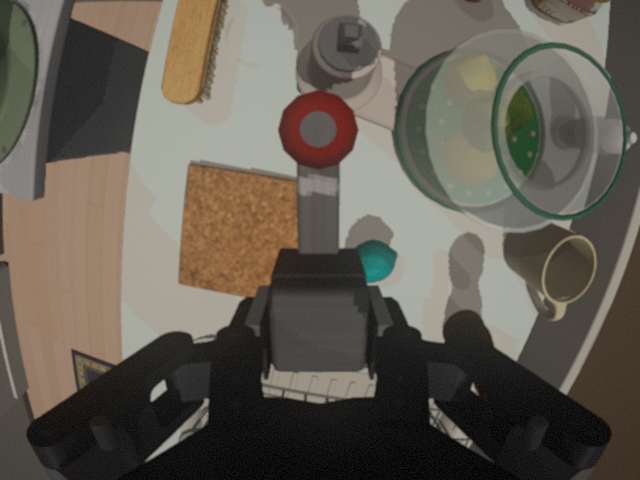

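```bash
python3 - <<'E'
from h import *
f=grab('wrist','w14'); s=observe(); R=Ro.from_euler('xyz',s['tool_rot']); z=s['position'][2]
c=-f['view'][:3,:3].T@f['view'][:3,3]; print('cam in tool mm',(R.inv().apply(c-s['position'])*1000).round(1))
T=lambda p,dz:R.inv().apply(onz(f,*p,z+dz)-s['position'])*1000
for u in (.024,.028,.032,.036):
    k=T((318,130),u+.012);a=T((318.5,276),u);b=T((318.5,371),u);l=T((240+125/4,240+145/4),u);r=T((240+502/4,240+145/4),u);l2=T((240+118/4,370.5),u);r2=T((240+512/4,370.5),u)
    print(u,'knob',k.round(1),'hub',((a+b)/2).round(1),'len',round(b[1]-a[1],1),'w',round(r[0]-l[0],1),round(r2[0]-l2[0],1))
C=lambda x,y:(290+x/4.2-.3,0+y/4.2-.3)
for nm,p,zz in [('tip',C(263,125),.171),('tipTL',C(232,100),.171),('tipTR',C(300,102),.171),('tipBR',C(290,152),.171),('tipBL',C(230,150),.171),('baseL',C(200,215),.140),('baseR',C(290,222),.140)]:
    print(nm,onz(f,*p,zz).round(4))
t=f['image'][0:70,320:390]; cv2.imwrite('pics/w14s.png',cv2.resize(t,None,fx=8,fy=8,interpolation=cv2.INTER_CUBIC))
E
```

```text
cam in tool mm [-1.000e-01 -6.960e+01 -1.413e+02]
0.024 knob [ -0.2 -71.7 -35.9] hub [  0.1  -4.1 -24. ] len 39.3 w 32.1 37.9
0.028 knob [ -0.2 -71.7 -39.9] hub [  0.1  -6.3 -28. ] len 38.0 w 31.0 36.6
0.032 knob [ -0.2 -71.6 -43.9] hub [  0.1  -8.5 -32. ] len 36.7 w 29.9 35.3
0.036 knob [ -0.2 -71.5 -47.9] hub [  0.1 -10.8 -36. ] len 35.3 w 28.8 34.0
tip [0.5339 0.0591 0.171 ]
tipTL [0.5284 0.0621 0.171 ]
tipTR [0.5386 0.0644 0.171 ]
tipBR [0.5388 0.0557 0.171 ]
tipBL [0.5298 0.0538 0.171 ]
baseL [0.5275 0.0498 0.14  ]
baseR [0.5428 0.0523 0.14  ]
```

View pics/w14s.png

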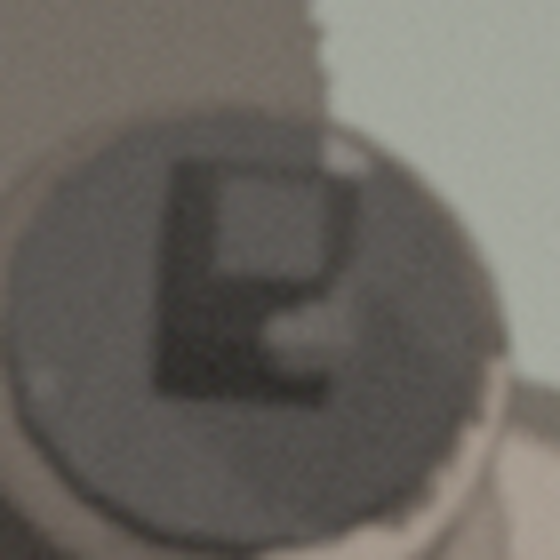

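```bash
python3 - <<'E'
from h import *
f=grab('wrist'); s=observe(); R=Ro.from_euler('xyz',s['tool_rot']); z=s['position'][2]
T=lambda p,dz:R.inv().apply(onz(f,*p,z+dz)-s['position'])*1000
for u in (.020,.024,.028,.032):
  for row in (289,292):
    a=T((318.5,row),u);b=T((318.5,371),u);l=T((240+122/4,row),u);r=T((240+507/4,row),u)
    print(u,row,'hub',((a+b)/2).round(1),'len',round(b[1]-a[1],1),'w',round(r[0]-l[0],1))
C=lambda x,y:(320+x/8-.4,0+y/8-.4)
P=lambda n,x,y,zz:print(n,onz(f,*C(x,y),zz).round(4))
P('tipTL',217,172,.171);P('tipTR',322,180,.171);P('tipBR',322,278,.171);P('tipBL',217,275,.171)
P('base TL',175,160,.140);P('sh BL',155,395,.140);P('sh BR',330,405,.140)
P('shoulder TL',178,160,.164);P('shoulder TR',360,175,.164)
m=[onz(f,*C(x,y),.140)[:2] for x,y in [(5,300),(505,335)]]; print('collar l/r',m)
P('collar far',240,110,.14);P('collar near',225,550,.14)
E
```

```text
0.02 289 hub [ -0.4   1.  -20. ] len 35.7 w 34.3
0.02 292 hub [ -0.4   1.6 -20. ] len 34.5 w 34.4
0.024 289 hub [ -0.4  -1.3 -24. ] len 34.5 w 33.2
0.024 292 hub [ -0.4  -0.7 -24. ] len 33.4 w 33.3
0.028 289 hub [ -0.4  -3.6 -28. ] len 33.4 w 32.0
0.028 292 hub [ -0.4  -3.1 -28. ] len 32.3 w 32.1
0.032 289 hub [ -0.4  -5.9 -32. ] len 32.2 w 30.9
0.032 292 hub [ -0.4  -5.4 -32. ] len 31.1 w 31.0
tipTL [0.5288 0.0626 0.171 ]
tipTR [0.5371 0.064  0.171 ]
tipBR [0.5389 0.0555 0.171 ]
tipBL [0.5306 0.0537 0.171 ]
base TL [0.5249 0.0732 0.14  ]
sh BL [0.528 0.05  0.14 ]
sh BR [0.5435 0.0529 0.14  ]
shoulder TL [0.5254 0.0652 0.164 ]
shoulder TR [0.5404 0.0677 0.164 ]
collar l/r [array([0.51284763, 0.0560579 ]), array([0.55762273, 0.06387321])]
collar far [0.5296 0.0796 0.14  ]
collar near [0.5372 0.0371 0.14  ]
```

```bash
python3 -m pendant '[{"dx":-39,"dy":-58,"dz":0,"ax":0,"ay":0,"az":0,"claw":20},{"dx":-39,"dy":-58,"dz":0,"ax":0,"ay":0,"az":0,"claw":20},{"dx":-39,"dy":-58,"dz":0,"ax":0,"ay":0,"az":0,"claw":20},{"dx":-39,"dy":-58,"dz":0,"ax":0,"ay":0,"az":0,"claw":20}]';python3 - <<'E'
from h import *
f=grab('wrist','w15'); u,v=proj(f,[.534,.059,.171]); print(u,v)
x0,y0=int(u)-45,int(v)-45
print(x0,y0); cv2.imwrite('pics/w15s.png',cv2.resize(f['image'][max(y0,0):y0+90,x0:x0+90],None,fx=6,fy=6,interpolation=cv2.INTER_CUBIC))
import pickle; pickle.dump(f,open('w15.pkl','wb'))
E
python3 -m pendant '[{"dx":100,"dy":0,"dz":0,"ax":0,"ay":0,"az":0,"claw":20},{"dx":100,"dy":0,"dz":0,"ax":0,"ay":0,"az":0,"claw":20},{"dx":100,"dy":0,"dz":0,"ax":0,"ay":0,"az":0,"claw":20},{"dx":100,"dy":0,"dz":0,"ax":0,"ay":0,"az":0,"claw":20}]'
python3 - <<'E'
from h import *
f=grab('wrist','w16'); u,v=proj(f,[.534,.059,.171]); print(u,v)
x0,y0=int(u)-45,int(v)-45
print(x0,y0); cv2.imwrite('pics/w16s.png',cv2.resize(f['image'][max(y0,0):y0+90,x0:x0+90],None,fx=6,fy=6,interpolation=cv2.INTER_CUBIC))
import pickle; pickle.dump(f,open('w16.pkl','wb'))
E
```

```text
clock: 22.35
position: [0.4925, -0.0367, 0.2711]
tool_rot: [3.141, 0.0, 0.214]
force: [1.1, -0.6, -1.9]
grip_width: 0.0351
413.21648879226257 114.89183344579665
368 69
clock: 22.73
position: [0.5943, -0.0153, 0.2696]
tool_rot: [-3.14, 0.0, 0.213]
force: [-0.6, -0.1, -2.8]
grip_width: 0.0352
252.48811058874838 112.59478493196418
207 67
```

View pics/w15s.png

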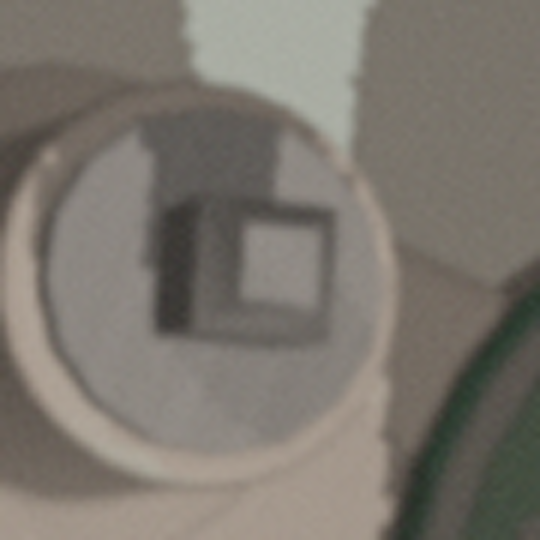

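View pics/w16s.png

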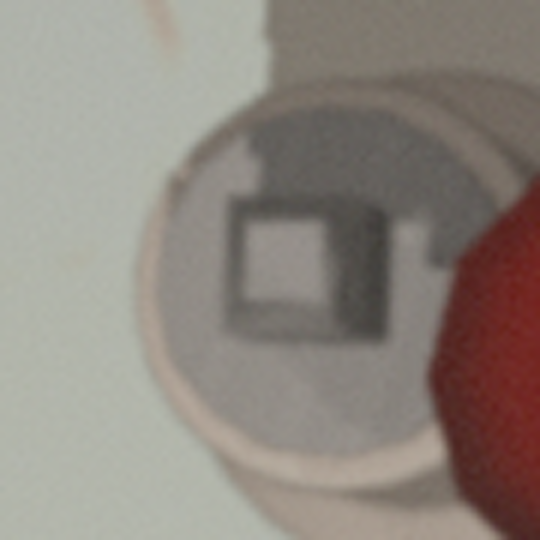

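```bash
python3 - <<'E'
from h import *
import pickle
A=pickle.load(open('w15.pkl','rb'));B=pickle.load(open('w16.pkl','rb'))
a=lambda x,y:(368+x/6-.4,69+y/6-.4); b=lambda x,y:(207+x/6-.4,67+y/6-.4)
for f,m,c,e in [(A,a,(283,264),[(243,225),(325,224),(322,307),(243,303),(192,332),(328,340)]),(B,b,(286,260),[(245,220),(325,222),(327,300),(245,300),(228,335),(385,340)])]:
    q=[onz(f,*m(*p),.171)[:2] for p in e[:4]]; print('tip',np.mean(q,0).round(4),onz(f,*m(*c),.171).round(4))
    for i,j in [(0,1),(3,2)]: d=q[j]-q[i]; print('ang',np.degrees(np.arctan2(d[1],d[0])).round(1))
    for i,j in [(3,0),(2,1)]: d=q[j]-q[i]; print('ang',np.degrees(np.arctan2(d[1],d[0])).round(1)-90)
    g=[onz(f,*m(*p),.164 if 0 else .140)[:2] for p in e[4:]]; print('base',g,np.degrees(np.arctan2(*(g[1]-g[0])[::-1])))
print(tri([A,B],[a(283,264),b(286,260)]))
# collar ellipse
print('collar A',[onz(A,*a(*p),.140)[:2].round(4) for p in [(45,270),(380,270),(215,100),(215,455)]])
s=observe(); R=Ro.from_euler('xyz',s['tool_rot']);print(R.inv().apply(np.array([.535,.06,.16])-s['position'])*1000)
E
```

```text
tip [0.5347 0.0607] [0.5347 0.0608 0.171 ]
ang 16.5
ang 12.6
ang 13.0
ang 11.0
base [array([0.532826  , 0.05338615]), array([0.54984316, 0.05698005])] 11.925188551143274
tip [0.5347 0.0609] [0.5348 0.0609 0.171 ]
ang 8.4
ang 10.1
ang 11.799999999999997
ang 13.299999999999997
base [array([0.5238905 , 0.05185748]), array([0.54299952, 0.05470944])] 8.488539482971833
(array([0.53474062, 0.06086809, 0.17067428]), [np.float64(5.570980085620396e-05), np.float64(5.570980085627983e-05)])
collar A [array([0.5134, 0.0563]), array([0.5544, 0.0674]), array([0.5292, 0.0825]), array([0.5392, 0.0393])]
[-39.93658299 -86.0885113  109.71978922]
```

```bash
cat > fit.py <<'E'
from h import *
s=observe(); R=Ro.from_euler('xyz',s['tool_rot'])
d=R.inv().apply(np.array([.5347,.0609,s['position'][2]])-s['position'])*1000
print('dx,dy to hub-on-shaft',d[0]+.3,d[1]+2.0,'z',s['position'][2],'yaw',np.degrees(s['tool_rot'][2]),'tilt',s['tool_rot'],'F',s['force'].round(1),'M',s['moment'].round(2),s['clock'])
E
python3 fit.py
```

```text
dx,dy to hub-on-shaft -39.878957517409 -85.15906264472393 z 0.26956863588616864 yaw 12.208636725007814 tilt [-3.14042932e+00  1.27303177e-03  2.13080908e-01] F [-0.8 -0.2 -2.1] M [-0.01  0.07  0.03] 22.7833
```

```bash
python3 -m pendant '[{"dx":-40,"dy":-85,"dz":0,"ax":0,"ay":0,"az":0,"claw":20},{"dx":-40,"dy":-85,"dz":0,"ax":0,"ay":0,"az":0,"claw":20},{"dx":-40,"dy":-85,"dz":0,"ax":0,"ay":0,"az":0,"claw":20},{"dx":-40,"dy":-85,"dz":30,"ax":0,"ay":0,"az":0,"claw":20},{"dx":-40,"dy":-85,"dz":60,"ax":0,"ay":0,"az":0,"claw":20},{"dx":-40,"dy":-85,"dz":60,"ax":0,"ay":0,"az":0,"claw":20},{"dx":-40,"dy":-85,"dz":60,"ax":0,"ay":0,"az":0,"claw":20}]' 70; python3 fit.py; python3 -c "
from h import *
grab('scene','s17');f=grab('top','t17')
im=cv2.imread('pics/s17.png')[180:330,260:400]; cv2.imwrite('pics/s17c.png',cv2.resize(im,None,fx=4,fy=4,interpolation=cv2.INTER_CUBIC))"
```

```text
clock: 23.37
position: [0.5334, 0.0583, 0.2106]
tool_rot: [-3.142, 0.003, 0.213]
force: [0.2, 0.1, -0.1]
grip_width: 0.0348
dx,dy to hub-on-shaft 2.0805389946535136 -0.24195072636039283 z 0.21064552466341757 yaw 12.206637417723353 tilt [-3.14153782e+00  2.50157688e-03  2.13046014e-01] F [ 0.2  0.1 -0.1] M [ 0.02  0.   -0.01] 23.3667
```

View pics/s17c.png

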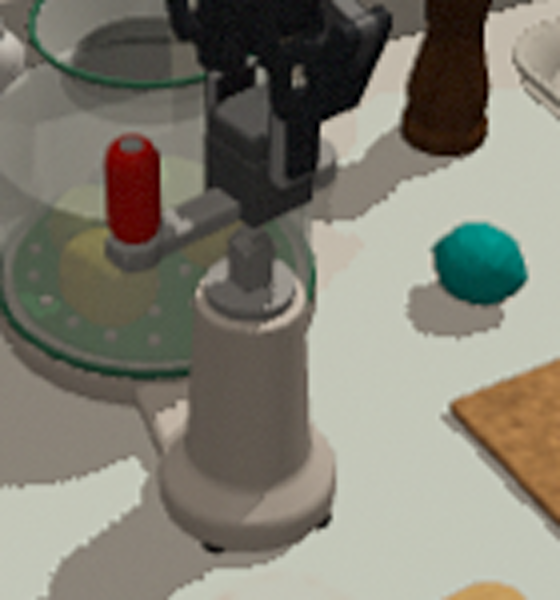

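```bash
python3 -c "
from h import *
f=grab('scene','s18')
im=f['image'][195:265,295:350]; cv2.imwrite('pics/s18c.png',cv2.resize(im,None,fx=10,fy=8,interpolation=cv2.INTER_CUBIC))
for p in [(.5347,.0609,.171),(.5347,.0609,.140),(.5347,.0609,.190),(.5347,.0609,.238)]: 
  u,v=proj(f,p); print(u,v,(u-295)*10,(v-195)*8)
";python3 fit.py
```

```text
322.7390780388921 236.77782315698767 277.39078038892103 334.2225852559013
322.51588792718 249.77284676801747 275.1588792718002 438.1827741441398
322.8808799754629 228.52154558405903 278.80879975462904 268.1723646724722
323.2573306399854 206.6030777974147 282.5733063998541 92.82462237931759
dx,dy to hub-on-shaft 0.4636860227031715 0.13403578210120504 z 0.2125167322283332 yaw 12.21018301852761 tilt [ 3.14135210e+00 -1.92809188e-03  2.13107896e-01] F [-0.4 -0.7 -2.4] M [ 0.05 -0.01  0.01] 23.5167
```

View pics/s18c.png

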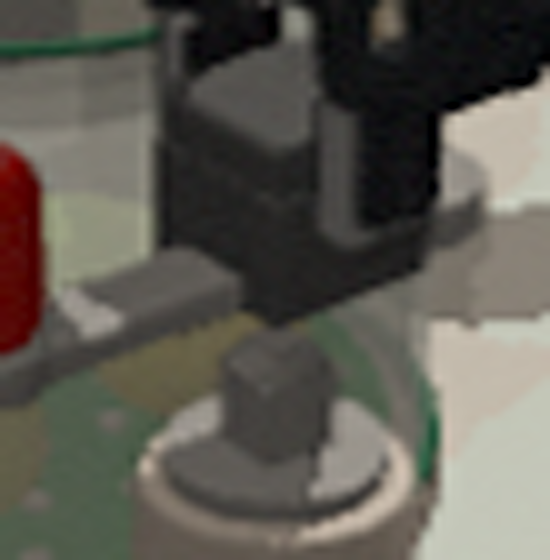

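```bash
python3 -c "
from h import *
f=grab('scene','s19');s=observe();R=Ro.from_euler('xyz',s['tool_rot'])
print(s['position'])
for y in (-3,-1,1,3):
  for un in (-.020,-.026):
    def W(x,yy,z): return s['position']+R.apply(np.array([x,yy,0])/1000)+[0,0,z]
    out=[]
    for (x,yy,z) in [(-18,y-18,un),(18,y-18,un),(-18,y+18,un),(-18,y-18,un+.048),(0,y-70,un+.060)]:
      u,v=proj(f,W(x,yy,z)); out.append((round((u-295)*10),round((v-195)*8)))
    print(y,un,out)
cv2.imwrite('pics/s19c.png',cv2.resize(f['image'][195:265,280:350],None,fx=8,fy=8,interpolation=cv2.INTER_CUBIC))
"
```

```text
[0.53489083 0.05910522 0.21244594]
-3 -0.02 [(261, 330), (136, 254), (414, 269), (264, 152), (-45, 154)]
-3 -0.026 [(261, 351), (136, 275), (413, 291), (264, 175), (-44, 178)]
-1 -0.02 [(270, 326), (144, 251), (422, 266), (273, 148), (-35, 151)]
-1 -0.026 [(269, 348), (144, 272), (421, 287), (273, 171), (-34, 174)]
1 -0.02 [(278, 323), (153, 248), (431, 263), (282, 145), (-26, 147)]
1 -0.026 [(278, 344), (153, 269), (430, 284), (282, 168), (-25, 171)]
3 -0.02 [(287, 319), (161, 245), (439, 260), (291, 142), (-16, 144)]
3 -0.026 [(286, 341), (162, 266), (438, 281), (291, 165), (-15, 168)]
```

View pics/s19c.png

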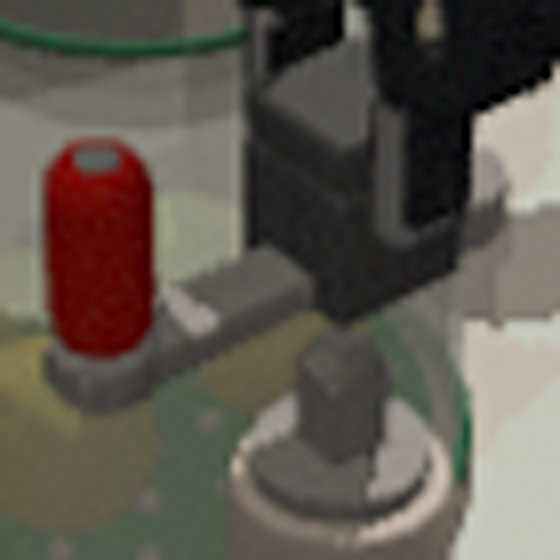

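```bash
python3 -m pendant '[{"dx":0.4,"dy":-2.3,"dz":5,"ax":0,"ay":0,"az":0,"claw":20},{"dx":0.4,"dy":-2.3,"dz":10,"ax":0,"ay":0,"az":0,"claw":20},{"dx":0.4,"dy":-2.3,"dz":15,"ax":0,"ay":0,"az":0,"claw":20},{"dx":0.4,"dy":-2.3,"dz":20,"ax":0,"ay":0,"az":0,"claw":20},{"dx":0.4,"dy":-2.3,"dz":25,"ax":0,"ay":0,"az":0,"claw":20},{"dx":0.4,"dy":-2.3,"dz":28,"ax":0,"ay":0,"az":0,"claw":20},{"dx":0.4,"dy":-2.3,"dz":28,"ax":0,"ay":0,"az":0,"claw":20}]'; python3 fit.py
```

```text
clock: 24.15
position: [0.5343, 0.0612, 0.1822]
tool_rot: [3.141, 0.0, 0.214]
force: [4.0, -3.1, -5.9]
grip_width: 0.0347
dx,dy to hub-on-shaft 0.6167511167228945 2.397274738859699 z 0.18223134453503892 yaw 12.243018610866455 tilt [3.14124056e+00 1.22118311e-04 2.13680985e-01] F [ 4.  -3.1 -5.9] M [-0.75 -0.94 -0.1 ] 24.15
```

```bash
python3 -m pendant '[{"dx":0.7,"dy":0.7,"dz":0,"ax":0,"ay":0,"az":0,"claw":20},{"dx":0.7,"dy":0.7,"dz":4,"ax":0,"ay":0,"az":0,"claw":20},{"dx":0.7,"dy":0.7,"dz":8,"ax":0,"ay":0,"az":0,"claw":20},{"dx":0.7,"dy":0.7,"dz":12,"ax":0,"ay":0,"az":0,"claw":20},{"dx":0.7,"dy":0.7,"dz":12,"ax":0,"ay":0,"az":0,"claw":20}]'; python3 fit.py
```

```text
clock: 24.57
position: [0.5347, 0.061, 0.1701]
tool_rot: [-3.141, 0.001, 0.214]
force: [1.0, -2.0, -4.3]
grip_width: 0.0348
dx,dy to hub-on-shaft 0.3083810565334405 2.1051582546476038 z 0.1700723989430364 yaw 12.254904154444455 tilt [-3.14149753e+00  7.89186613e-04  2.13888427e-01] F [ 1.  -2.  -4.3] M [-0.48 -0.36 -0.01] 24.5667
```

Going in freely. On down to the collar (another 10 mm expected).

```bash
python3 -m pendant '[{"dx":0.1,"dy":0.4,"dz":3,"ax":0,"ay":0,"az":0,"claw":20},{"dx":0.1,"dy":0.4,"dz":6,"ax":0,"ay":0,"az":0,"claw":20},{"dx":0.1,"dy":0.4,"dz":9,"ax":0,"ay":0,"az":0,"claw":20},{"dx":0.1,"dy":0.4,"dz":11,"ax":0,"ay":0,"az":0,"claw":20},{"dx":0.1,"dy":0.4,"dz":11,"ax":0,"ay":0,"az":0,"claw":20}]'; python3 fit.py
```

```text
clock: 24.98
position: [0.535, 0.0609, 0.1604]
tool_rot: [3.141, 0.0, 0.214]
force: [-6.0, -0.8, 12.3]
grip_width: 0.0348
dx,dy to hub-on-shaft 0.04671685571448253 1.9556030955361945 z 0.16035374555724732 yaw 12.261969103500823 tilt [3.14125176e+00 1.35776271e-04 2.14011734e-01] F [-6.  -0.8 12.3] M [-0.24  1.34 -0.03] 24.9833
```

```bash
python3 -m pendant '[{"dx":0,"dy":0,"dz":1,"ax":0,"ay":0,"az":0,"claw":20},{"dx":0,"dy":0,"dz":1,"ax":0,"ay":0,"az":0,"claw":60},{"dx":0,"dy":0,"dz":1,"ax":0,"ay":0,"az":0,"claw":60},{"dx":0,"dy":0,"dz":1,"ax":0,"ay":0,"az":0,"claw":60},{"dx":0,"dy":0,"dz":1,"ax":0,"ay":0,"az":0,"claw":60},{"dx":0,"dy":0,"dz":-100,"ax":0,"ay":0,"az":0,"claw":60},{"dx":0,"dy":0,"dz":-100,"ax":0,"ay":0,"az":0,"claw":60},{"dx":0,"dy":0,"dz":-100,"ax":0,"ay":0,"az":0,"claw":60}]'; python3 -c "
from h import *
f=grab('scene','s20');g=grab('wrist','w20')
cv2.imwrite('pics/s20c.png',cv2.resize(f['image'][195:275,280:360],None,fx=7,fy=7,interpolation=cv2.INTER_CUBIC))
to([.535,.061,.26])"
```

```text
clock: 25.65
position: [0.5361, 0.0615, 0.2642]
tool_rot: [-3.141, -0.004, 0.214]
force: [0.4, 0.3, 1.0]
grip_width: 0.0598
d mm [-1.5 -0.2  3.1] rot [ 0.04 -0.29 -0.  ] at [0.5365 0.0611 0.2631] [ 3.141 -0.005  0.214] F [-1.2  0.2 -0.7] w 0.0601 t 25.75
```

View pics/s20c.png

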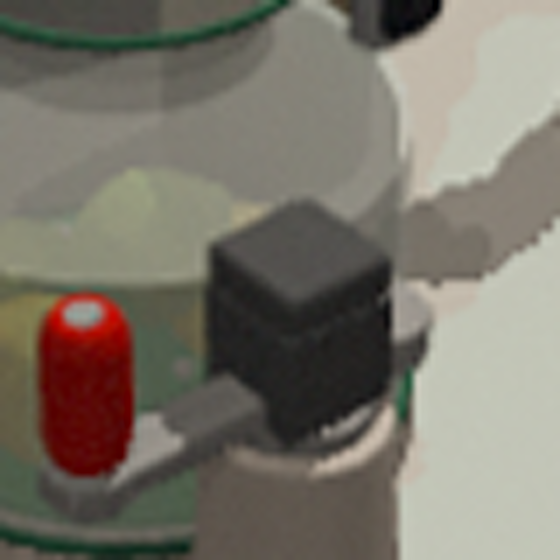

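View pics/w20.png

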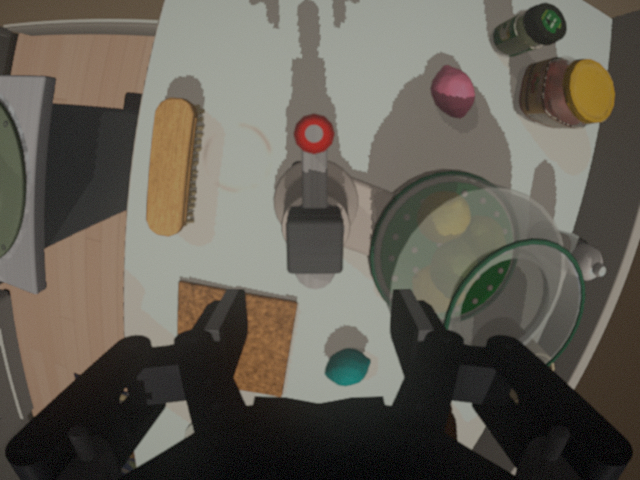

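```bash
python3 -c "
from h import *
f=grab('wrist'); print(observe()['qpos'].round(3))
cv2.imwrite('pics/w21c.png',cv2.resize(f['image'][105:285,270:360],None,fx=5,fy=3.3,interpolation=cv2.INTER_CUBIC))
k=onz(f,314.0,133.0,.200);print('knob',k); print('hub',onz(f,315,(217+273)/2,.188))
S=np.array([.535,.061]); d=k[:2]-S; print(np.hypot(*d),np.degrees(np.arctan2(d[1],d[0])))
"
```

```text
[ 0.247  0.407 -0.627  1.771  0.272  1.049 -0.264]
knob [0.51858954 0.12968536 0.2       ]
hub [0.53320655 0.06435277 0.188     ]
0.07061856305572244 103.43733051851295
```

View pics/w21c.png

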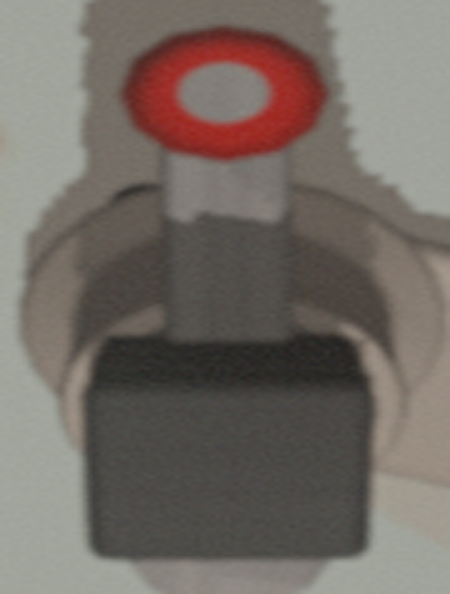

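```bash
python3 -c "
from h import *
to([.519,.1295,.235],np.radians(82))"
```

```text
d mm [ -1.8 -70.7  26.1] rot [  0.11  -0.11 -69.77] at [0.5357 0.0607 0.2611] [ 3.141e+00 -2.000e-03  2.140e-01] F [ 0.7 -0.8  0.3] w 0.0595 t 25.8
```

```bash
python3 -m pendant '[{"dx":-2,"dy":-71,"dz":0,"ax":0,"ay":0,"az":-70,"claw":46},{"dx":-2,"dy":-71,"dz":0,"ax":0,"ay":0,"az":-70,"claw":46},{"dx":-2,"dy":-71,"dz":0,"ax":0,"ay":0,"az":-70,"claw":46},{"dx":-2,"dy":-71,"dz":0,"ax":0,"ay":0,"az":-70,"claw":46},{"dx":-2,"dy":-71,"dz":0,"ax":0,"ay":0,"az":-70,"claw":46},{"dx":-2,"dy":-71,"dz":0,"ax":0,"ay":0,"az":-70,"claw":46},{"dx":-2,"dy":-71,"dz":0,"ax":0,"ay":0,"az":-70,"claw":46},{"dx":-2,"dy":-71,"dz":0,"ax":0,"ay":0,"az":-70,"claw":46},{"dx":-2,"dy":-71,"dz":0,"ax":0,"ay":0,"az":-70,"claw":46},{"dx":-2,"dy":-71,"dz":25,"ax":0,"ay":0,"az":-70,"claw":46}]'; python3 -c "
from h import *
f=grab('wrist','w22');print(proj(f,[.519,.1295,.2]),observe()['qpos'].round(2))
to([.519,.1295,.163],np.radians(82))"
```

```text
clock: 26.63
position: [0.5192, 0.1304, 0.2366]
tool_rot: [3.138, -0.002, 1.442]
force: [0.9, -0.8, -0.3]
grip_width: 0.0457
(np.float64(317.61022206139126), np.float64(275.25982971344723)) [ 0.3   0.51 -0.91  1.81  0.46  1.05  0.67]
d mm [ 0.9  2.2 67.3] rot [-0.19  0.04  0.97] at [0.517  0.1289 0.2303] [-3.138e+00  1.000e-03  1.448e+00] F [-2.  -1.9 -7.3] w 0.0458 t 26.68
```

View pics/w22.png

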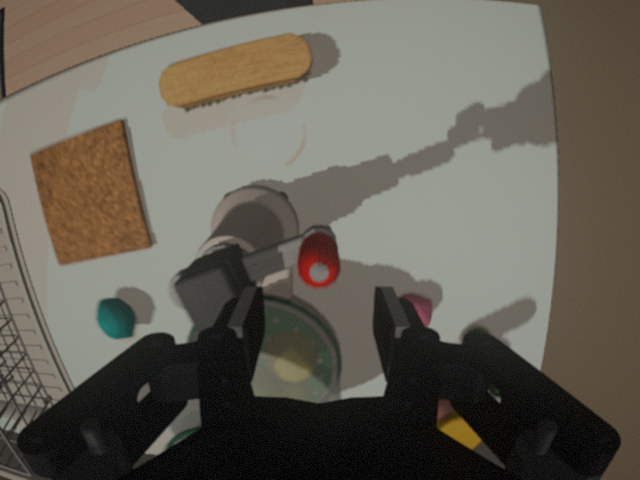

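```bash
python3 -m pendant '[{"dx":1.5,"dy":1,"dz":30,"ax":0,"ay":0,"az":0,"claw":46},{"dx":1.5,"dy":1,"dz":55,"ax":0,"ay":0,"az":0,"claw":46},{"dx":1.5,"dy":1,"dz":67,"ax":0,"ay":0,"az":0,"claw":46},{"dx":1.5,"dy":1,"dz":67,"ax":0,"ay":0,"az":0,"claw":46}]'; python3 -c "
from h import *
f=grab('wrist','w23');to([.519,.1295,.163],np.radians(82))"
```

```text
clock: 27.02
position: [0.5178, 0.1306, 0.1654]
tool_rot: [-3.137, 0.001, 1.434]
force: [-0.9, -0.0, -0.2]
grip_width: 0.046
d mm [-1.5  0.6  4.2] rot [-0.14  0.03  0.21] at [0.5186 0.1311 0.1672] [-3.139  0.     1.435] F [0.8 0.1 0.7] w 0.0463 t 27.07
```

View pics/w23.png

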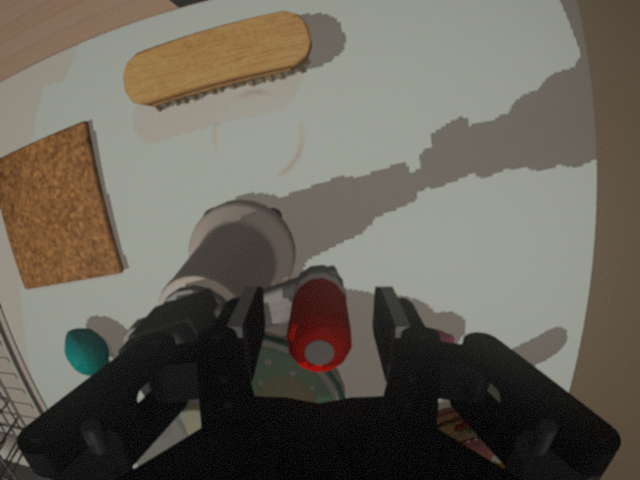

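```bash
python3 -m pendant '[{"dx":0,"dy":0,"dz":3,"ax":0,"ay":0,"az":0,"claw":15},{"dx":0,"dy":0,"dz":3,"ax":0,"ay":0,"az":0,"claw":15},{"dx":0,"dy":0,"dz":3,"ax":0,"ay":0,"az":0,"claw":15},{"dx":0,"dy":0,"dz":3,"ax":0,"ay":0,"az":0,"claw":15},{"dx":0,"dy":0,"dz":3,"ax":0,"ay":0,"az":0,"claw":15}]' 25; python3 - <<'E'
from h import *
f=grab('wrist','w24'); s=observe(); R=Ro.from_euler('xyz',s['tool_rot']); print(s['position'],s['force'].round(1),s['grip_width'],np.degrees(s['tool_rot'][2]))
S=np.array([.5347,.0609]); k=s['position'][:2]-S; print(np.hypot(*k),np.degrees(np.arctan2(k[1],k[0])))
E
```

```text
clock: 27.48
position: [0.5197, 0.1312, 0.1656]
tool_rot: [3.14, -0.0, 1.435]
force: [0.4, 1.0, 3.3]
grip_width: 0.0232
[0.51963949 0.13119876 0.16552616] [-0.5 -0.1  4.3] 0.023200336833520154 82.2450075855399
0.07189391067428438 102.09201814062493
```

View pics/w24.png

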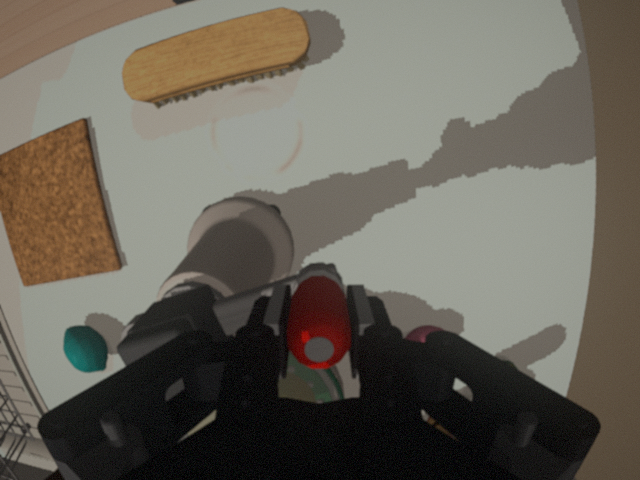

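```bash
python3 -m pendant '[{"dx":3.2,"dy":11.8,"dz":0,"ax":0,"ay":0,"az":0,"claw":15},{"dx":4.2,"dy":23.9,"dz":0,"ax":0,"ay":0,"az":0,"claw":15},{"dx":3.2,"dy":36.1,"dz":0,"ax":0,"ay":0,"az":0,"claw":15},{"dx":0,"dy":47.9,"dz":0,"ax":0,"ay":0,"az":0,"claw":15},{"dx":-5.2,"dy":58.9,"dz":0,"ax":0,"ay":0,"az":0,"claw":15},{"dx":-12.2,"dy":68.9,"dz":0,"ax":0,"ay":0,"az":0,"claw":15}]'; python3 -c "
from h import *
s=observe();print(s['position'],s['force'].round(1),s['moment'].round(2),s['grip_width']);to([0.535,.062,.163],np.radians(82.2));k=s['position'][:2]-[.5347,.0622];print(np.hypot(*k),np.degrees(np.arctan2(k[1],k[0]))-82.2)
f=grab('scene','s25')"
```

```text
clock: 28.03
position: [0.5859, 0.1099, 0.1651]
tool_rot: [-3.141, -0.0, 1.436]
force: [-6.1, 1.2, 5.8]
grip_width: 0.0232
[0.58586144 0.10993119 0.1651341 ] [-6.1  1.2  5.8] [-0.12  1.5  -0.06] 0.02315589456349788
d mm [-54.3 -44.    2.2] rot [-0.06 -0.    0.1 ] at [0.5859 0.1099 0.1651] [-3.141 -0.     1.436] F [-6.1  1.2  5.8] w 0.0232 t 28.03
0.06996970527295714 -39.186595477232885
```

View pics/s25.png

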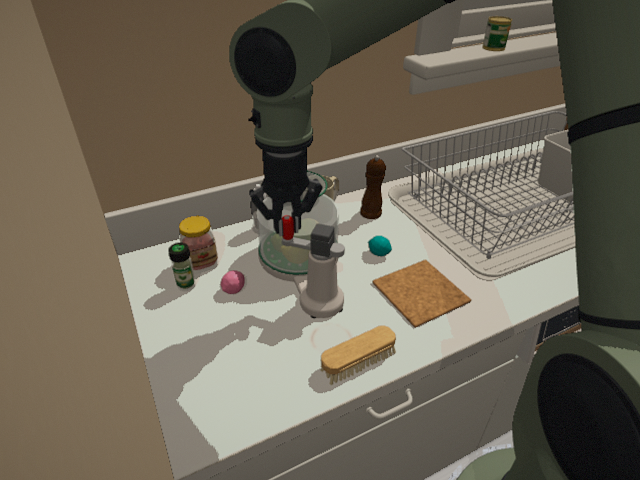

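```bash
python3 -m pendant '[{"dx":-8.6,"dy":8.6,"dz":0,"ax":0,"ay":0,"az":0,"claw":15},{"dx":-18.6,"dy":15.6,"dz":0,"ax":0,"ay":0,"az":0,"claw":15},{"dx":-29.7,"dy":20.8,"dz":0,"ax":0,"ay":0,"az":0,"claw":15},{"dx":-41.5,"dy":23.9,"dz":0,"ax":0,"ay":0,"az":0,"claw":15},{"dx":-53.6,"dy":25,"dz":0,"ax":0,"ay":0,"az":0,"claw":15},{"dx":-65.8,"dy":23.9,"dz":0,"ax":0,"ay":0,"az":0,"claw":15}]'; python3 -c "
from h import *
s=observe();print(s['position'],s['force'].round(1),s['moment'].round(2),s['grip_width']);k=s['position'][:2]-[.5347,.0622];print(np.hypot(*k),np.degrees(np.arctan2(k[1],k[0]))-82.2)
f=grab('scene','s26');cv2.imwrite('pics/s26c.png',cv2.resize(f['image'][130:290,230:390],None,fx=4,fy=3.7,interpolation=cv2.INTER_CUBIC))"
```

```text
clock: 28.58
position: [0.6013, 0.04, 0.1652]
tool_rot: [3.14, -0.001, 1.435]
force: [2.5, 2.3, 3.9]
grip_width: 0.0231
[0.60134711 0.04003872 0.16521925] [2.5 2.3 3.9] [ 0.79 -0.36  0.06] 0.023104666731990766
0.07023502897612272 -100.59283428530765
```

View pics/s26c.png

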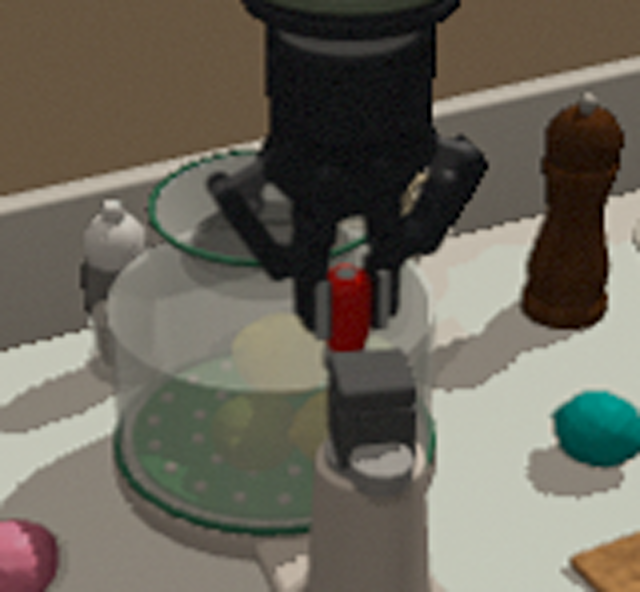

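```bash
python3 -m pendant '[{"dx":-22.8,"dy":-8.3,"dz":0,"ax":0,"ay":0,"az":0,"claw":15},{"dx":-41.5,"dy":-23.9,"dz":0,"ax":0,"ay":0,"az":0,"claw":15},{"dx":-53.6,"dy":-45,"dz":0,"ax":0,"ay":0,"az":0,"claw":15},{"dx":-57.8,"dy":-68.9,"dz":0,"ax":0,"ay":0,"az":0,"claw":15},{"dx":-53.6,"dy":-92.9,"dz":0,"ax":0,"ay":0,"az":0,"claw":15},{"dx":-41.5,"dy":-113.9,"dz":0,"ax":0,"ay":0,"az":0,"claw":15},{"dx":-22.8,"dy":-129.6,"dz":0,"ax":0,"ay":0,"az":0,"claw":15},{"dx":0,"dy":-137.9,"dz":0,"ax":0,"ay":0,"az":0,"claw":15},{"dx":24.3,"dy":-137.9,"dz":0,"ax":0,"ay":0,"az":0,"claw":15},{"dx":47.2,"dy":-129.6,"dz":0,"ax":0,"ay":0,"az":0,"claw":15}]'; cat > st.py <<'E'
from h import *
s=observe();print(s['position'],s['force'].round(1),s['moment'].round(2),s['grip_width'],'yaw',np.degrees(s['tool_rot'][2]));k=s['position'][:2]-[.5347,.0622];print(np.hypot(*k),np.degrees(np.arctan2(k[1],k[0]))-82.2)
E
python3 st.py
```

```text
clock: 29.47
position: [0.4774, 0.1043, 0.1652]
tool_rot: [3.141, 0.003, 1.435]
force: [4.4, -9.3, 5.3]
grip_width: 0.0227
[0.47743345 0.1042766  0.16518955] [ 4.4 -9.3  5.3] [-2.49 -1.09  0.01] 0.02274193676407106 yaw 82.20086529763559
0.07106263284927612 61.49340831129065
```

```bash
python3 -m pendant '[{"dx":18.6,"dy":15.6,"dz":0,"ax":0,"ay":0,"az":0,"claw":15},{"dx":30.8,"dy":36.7,"dz":0,"ax":0,"ay":0,"az":0,"claw":15},{"dx":35,"dy":60.6,"dz":0,"ax":0,"ay":0,"az":0,"claw":15},{"dx":30.8,"dy":84.6,"dz":0,"ax":0,"ay":0,"az":0,"claw":15},{"dx":18.6,"dy":105.6,"dz":0,"ax":0,"ay":0,"az":0,"claw":15},{"dx":0,"dy":121.2,"dz":0,"ax":0,"ay":0,"az":0,"claw":15},{"dx":-22.8,"dy":129.6,"dz":0,"ax":0,"ay":0,"az":0,"claw":15},{"dx":-47.2,"dy":129.6,"dz":0,"ax":0,"ay":0,"az":0,"claw":15},{"dx":-70,"dy":121.2,"dz":0,"ax":0,"ay":0,"az":0,"claw":15},{"dx":-88.6,"dy":105.6,"dz":0,"ax":0,"ay":0,"az":0,"claw":15}]'; python3 st.py;  python3 -c "
from h import *
f=grab('scene','s27');cv2.imwrite('pics/s27c.png',cv2.resize(f['image'][130:290,230:390],None,fx=4,fy=3.7,interpolation=cv2.INTER_CUBIC))"
```

```text
clock: 30.3
position: [0.572, 0.0016, 0.1652]
tool_rot: [3.14, -0.001, 1.434]
force: [-0.7, 11.7, 7.0]
grip_width: 0.0232
[0.57196511 0.00160035 0.16517271] [-0.7 11.7  7. ] [3.13 0.26 0.05] 0.02316520613683765 yaw 82.15311715024062
0.07114075066928396 -140.61100870629457
```

View pics/s27c.png

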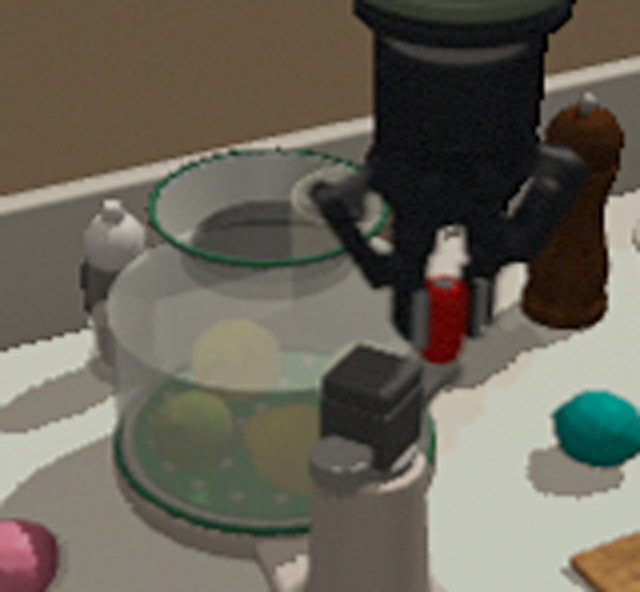

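```bash
python3 -m pendant '[{"dx":-12.2,"dy":-21.1,"dz":0,"ax":0,"ay":0,"az":0,"claw":15},{"dx":-16.4,"dy":-45,"dz":0,"ax":0,"ay":0,"az":0,"claw":15},{"dx":-12.2,"dy":-68.9,"dz":0,"ax":0,"ay":0,"az":0,"claw":15},{"dx":0,"dy":-90,"dz":0,"ax":0,"ay":0,"az":0,"claw":15},{"dx":18.6,"dy":-105.6,"dz":0,"ax":0,"ay":0,"az":0,"claw":15},{"dx":41.5,"dy":-113.9,"dz":0,"ax":0,"ay":0,"az":0,"claw":15},{"dx":65.8,"dy":-113.9,"dz":0,"ax":0,"ay":0,"az":0,"claw":15},{"dx":88.6,"dy":-105.6,"dz":0,"ax":0,"ay":0,"az":0,"claw":15},{"dx":107.2,"dy":-90,"dz":0,"ax":0,"ay":0,"az":0,"claw":15},{"dx":119.4,"dy":-68.9,"dz":0,"ax":0,"ay":0,"az":0,"claw":15}]'; python3 st.py
python3 -m pendant '[{"dx":4.2,"dy":23.9,"dz":0,"ax":0,"ay":0,"az":0,"claw":15},{"dx":0,"dy":47.9,"dz":0,"ax":0,"ay":0,"az":0,"claw":15},{"dx":-12.2,"dy":68.9,"dz":0,"ax":0,"ay":0,"az":0,"claw":15},{"dx":-30.8,"dy":84.6,"dz":0,"ax":0,"ay":0,"az":0,"claw":15},{"dx":-53.6,"dy":92.9,"dz":0,"ax":0,"ay":0,"az":0,"claw":15},{"dx":-77.9,"dy":92.9,"dz":0,"ax":0,"ay":0,"az":0,"claw":15},{"dx":-100.8,"dy":84.6,"dz":0,"ax":0,"ay":0,"az":0,"claw":15},{"dx":-119.4,"dy":68.9,"dz":0,"ax":0,"ay":0,"az":0,"claw":15},{"dx":-131.6,"dy":47.9,"dz":0,"ax":0,"ay":0,"az":0,"claw":15},{"dx":-135.8,"dy":23.9,"dz":0,"ax":0,"ay":0,"az":0,"claw":15}]'; python3 st.py;  python3 -c "
from h import *
f=grab('scene','s28');cv2.imwrite('pics/s28c.png',cv2.resize(f['image'][130:290,230:390],None,fx=4,fy=3.7,interpolation=cv2.INTER_CUBIC))"
```

```text
clock: 31.18
position: [0.5187, 0.1309, 0.1652]
tool_rot: [-3.141, 0.003, 1.437]
force: [-3.1, -11.8, 10.9]
grip_width: 0.0232
[0.51865908 0.1308986  0.16523725] [ -3.1 -11.8  10.9] [-3.13  0.6  -0.03] 0.02324451059391593 yaw 82.32046141473917
0.0705465050476052 20.942917962708577
clock: 32.02
position: [0.5246, -0.0087, 0.1654]
tool_rot: [3.139, -0.001, 1.433]
force: [6.8, 12.7, 8.7]
grip_width: 0.0231
[ 0.52460133 -0.00865295  0.16535947] [ 6.8 12.7  8.7] [ 3.53 -1.63  0.02] 0.023113406313053433 yaw 82.0956625328695
0.07156901308496977 -180.31173186100182
```

View pics/s28c.png

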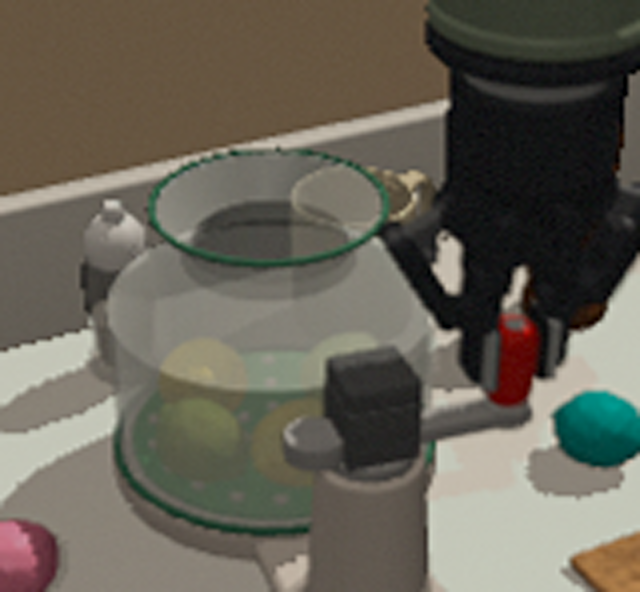

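```bash
python3 -m pendant '[{"dx":4.2,"dy":-23.9,"dz":0,"ax":0,"ay":0,"az":0,"claw":15},{"dx":16.4,"dy":-45,"dz":0,"ax":0,"ay":0,"az":0,"claw":15},{"dx":35,"dy":-60.6,"dz":0,"ax":0,"ay":0,"az":0,"claw":15},{"dx":57.8,"dy":-68.9,"dz":0,"ax":0,"ay":0,"az":0,"claw":15},{"dx":82.2,"dy":-68.9,"dz":0,"ax":0,"ay":0,"az":0,"claw":15},{"dx":105,"dy":-60.6,"dz":0,"ax":0,"ay":0,"az":0,"claw":15},{"dx":123.6,"dy":-45,"dz":0,"ax":0,"ay":0,"az":0,"claw":15},{"dx":135.8,"dy":-23.9,"dz":0,"ax":0,"ay":0,"az":0,"claw":15},{"dx":140,"dy":0,"dz":0,"ax":0,"ay":0,"az":0,"claw":15},{"dx":135.8,"dy":23.9,"dz":0,"ax":0,"ay":0,"az":0,"claw":15}]'; python3 st.py
python3 -m pendant '[{"dx":-12.2,"dy":21.1,"dz":0,"ax":0,"ay":0,"az":0,"claw":15},{"dx":-30.8,"dy":36.7,"dz":0,"ax":0,"ay":0,"az":0,"claw":15},{"dx":-53.6,"dy":45,"dz":0,"ax":0,"ay":0,"az":0,"claw":15},{"dx":-77.9,"dy":45,"dz":0,"ax":0,"ay":0,"az":0,"claw":15},{"dx":-100.8,"dy":36.7,"dz":0,"ax":0,"ay":0,"az":0,"claw":15},{"dx":-119.4,"dy":21.1,"dz":0,"ax":0,"ay":0,"az":0,"claw":15},{"dx":-131.6,"dy":0,"dz":0,"ax":0,"ay":0,"az":0,"claw":15},{"dx":-131.6,"dy":0,"dz":0,"ax":0,"ay":0,"az":0,"claw":15},{"dx":-131.6,"dy":0,"dz":0,"ax":0,"ay":0,"az":0,"claw":15}]'; python3 st.py;  python3 -c "
from h import *
f=grab('scene','s29');cv2.imwrite('pics/s29c.png',cv2.resize(f['image'][130:290,230:390],None,fx=4,fy=3.7,interpolation=cv2.INTER_CUBIC))"
```

```text
clock: 32.9
position: [0.5667, 0.1247, 0.1652]
tool_rot: [-3.141, 0.002, 1.437]
force: [-9.1, -5.3, 10.9]
grip_width: 0.0229
[0.56666816 0.12466695 0.16517656] [-9.1 -5.3 10.9] [-1.68  2.06 -0.03] 0.022940517688575177 yaw 82.35574065606052
0.07017180736689706 -19.301603925409623
clock: 33.65
position: [0.5479, -0.008, 0.1655]
tool_rot: [3.141, 0.002, 1.434]
force: [-0.0, -3.2, 7.5]
grip_width: 0.0229
[ 0.54788248 -0.00799925  0.16546978] [-0.  -3.2  7.5] [-0.28  0.03 -0.01] 0.022942211079345128 yaw 82.14611018369229
0.07142627135376435 -161.56448345153044
```

View pics/s29c.png

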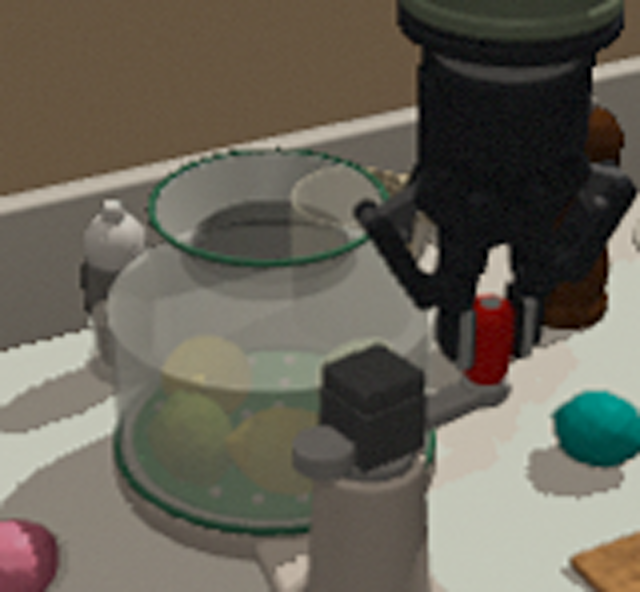

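```bash
python3 -m pendant '[{"dx":0,"dy":0,"dz":0,"ax":0,"ay":0,"az":0,"claw":44},{"dx":0,"dy":0,"dz":0,"ax":0,"ay":0,"az":0,"claw":44},{"dx":0,"dy":0,"dz":0,"ax":0,"ay":0,"az":0,"claw":44},{"dx":0,"dy":0,"dz":-110,"ax":0,"ay":0,"az":0,"claw":44},{"dx":0,"dy":0,"dz":-110,"ax":0,"ay":0,"az":0,"claw":60},{"dx":0,"dy":0,"dz":-110,"ax":0,"ay":0,"az":0,"claw":60},{"dx":0,"dy":0,"dz":-110,"ax":0,"ay":0,"az":0,"claw":60}]'; python3 -c "
from h import *
f=grab('wrist','w30');to([.534,.0615,.26],np.radians(12));print(observe()['qpos'].round(2))"
```

```text
clock: 34.28
position: [0.5504, -0.0053, 0.2798]
tool_rot: [3.136, -0.001, 1.436]
force: [0.3, -0.5, 0.2]
grip_width: 0.0599
d mm [ 64.6 -24.7  17.1] rot [ 0.19 -0.12 70.23] at [ 0.5496 -0.0059  0.2772] [3.138 0.    1.435] F [-0.2 -0.5 -0.9] w 0.0601 t 34.33
[ 0.57  0.49 -0.94  1.72  0.43  1.15  0.95]
```

View pics/w30.png

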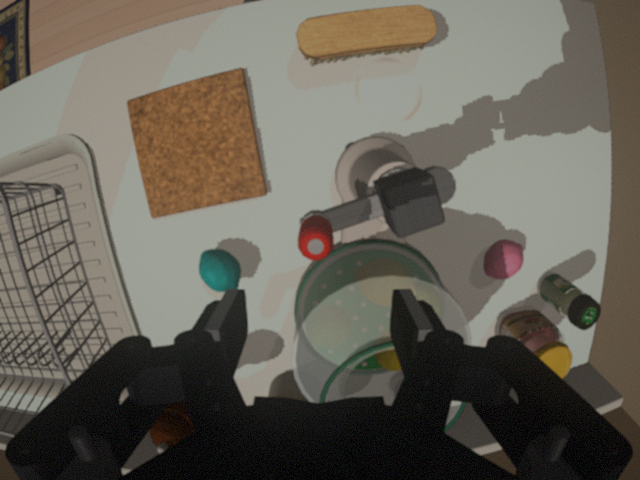

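```bash
python3 -m pendant '[{"dx":65,"dy":-25,"dz":0,"ax":0,"ay":0,"az":70,"claw":62},{"dx":65,"dy":-25,"dz":0,"ax":0,"ay":0,"az":70,"claw":62},{"dx":65,"dy":-25,"dz":0,"ax":0,"ay":0,"az":70,"claw":62},{"dx":65,"dy":-25,"dz":0,"ax":0,"ay":0,"az":70,"claw":62},{"dx":65,"dy":-25,"dz":0,"ax":0,"ay":0,"az":70,"claw":62},{"dx":65,"dy":-25,"dz":0,"ax":0,"ay":0,"az":70,"claw":62},{"dx":65,"dy":-25,"dz":0,"ax":0,"ay":0,"az":70,"claw":62},{"dx":65,"dy":-25,"dz":0,"ax":0,"ay":0,"az":70,"claw":62},{"dx":65,"dy":-25,"dz":0,"ax":0,"ay":0,"az":70,"claw":62},{"dx":65,"dy":-25,"dz":15,"ax":0,"ay":0,"az":70,"claw":62}]'; python3 -c "
from h import *
f=grab('wrist','w31');to([.534,.0615,.162],np.radians(12))
cv2.imwrite('pics/w31c.png',cv2.resize(f['image'][180:340,240:400],None,fx=4,fy=3.7,interpolation=cv2.INTER_CUBIC))"
```

```text
clock: 35.17
position: [0.5333, 0.0619, 0.2607]
tool_rot: [3.141, -0.002, 0.207]
force: [0.9, -0.1, -0.1]
grip_width: 0.0619
d mm [ 2.4  0.4 94.9] rot [ 0.01  0.15 -0.53] at [0.5318 0.0614 0.2569] [3.141e+00 3.000e-03 2.000e-01] F [-0.5 -0.5 -3.3] w 0.062 t 35.22
```

View pics/w31c.png

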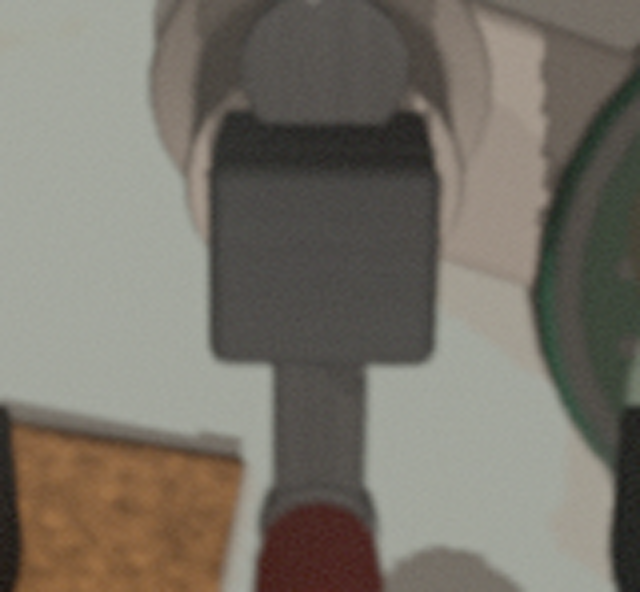

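View pics/w31.png

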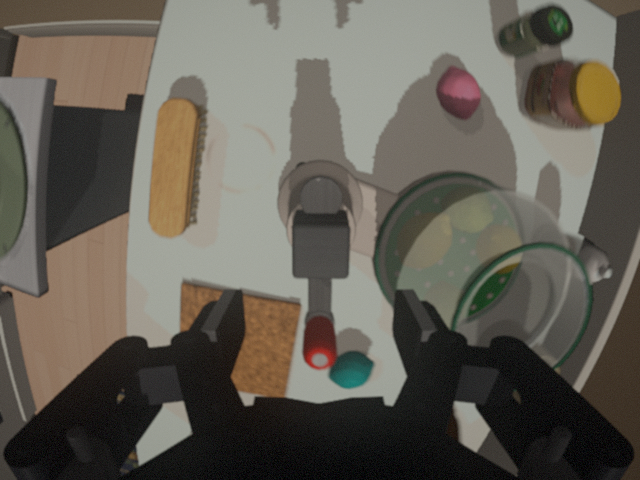

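```bash
python3 -m pendant '[{"dx":2,"dy":0,"dz":40,"ax":0,"ay":0,"az":0,"claw":62},{"dx":2,"dy":0,"dz":75,"ax":0,"ay":0,"az":0,"claw":62},{"dx":2,"dy":0,"dz":93,"ax":0,"ay":0,"az":0,"claw":62},{"dx":2,"dy":0,"dz":93,"ax":0,"ay":0,"az":0,"claw":62},{"dx":2,"dy":0,"dz":93,"ax":0,"ay":0,"az":0,"claw":20},{"dx":2,"dy":0,"dz":93,"ax":0,"ay":0,"az":0,"claw":20},{"dx":2,"dy":0,"dz":93,"ax":0,"ay":0,"az":0,"claw":20},{"dx":2,"dy":0,"dz":93,"ax":0,"ay":0,"az":0,"claw":20},{"dx":2,"dy":0,"dz":93,"ax":0,"ay":0,"az":0,"claw":20}]' 70; python3 fit.py
```

```text
clock: 35.97
position: [0.5354, 0.0625, 0.1684]
tool_rot: [3.141, -0.002, 0.214]
force: [-1.9, -0.1, 9.3]
grip_width: 0.0343
dx,dy to hub-on-shaft -0.7378696115519829 3.4366616989156213 z 0.16838477164395413 yaw 12.267424490000712 tilt [ 3.14117555e+00 -2.11751486e-03  2.14106948e-01] F [-1.9 -0.1  9.3] M [0.02 0.38 0.01] 35.9667
```

```bash
python3 -m pendant '[{"dx":0,"dy":0,"dz":-10,"ax":0,"ay":0,"az":0,"claw":20},{"dx":0,"dy":0,"dz":-20,"ax":0,"ay":0,"az":0,"claw":20},{"dx":0,"dy":0,"dz":-30,"ax":0,"ay":0,"az":0,"claw":20}]'; python3 fit.py;python3 -m pendant '[{"dx":0,"dy":0,"dz":-15,"ax":0,"ay":0,"az":0,"claw":20},{"dx":0,"dy":0,"dz":-45,"ax":0,"ay":0,"az":0,"claw":20},{"dx":0,"dy":0,"dz":-80,"ax":0,"ay":0,"az":0,"claw":20},{"dx":0,"dy":0,"dz":-80,"ax":0,"ay":0,"az":0,"claw":20}]'; python3 -c "
from h import *
f=grab('wrist','w32');g=grab('scene','s32');to([.47,-.14,.25],np.radians(12.3))"
```

```text
clock: 36.22
position: [0.5349, 0.0625, 0.1985]
tool_rot: [3.142, -0.001, 0.214]
force: [0.1, -0.5, -3.1]
grip_width: 0.0345
dx,dy to hub-on-shaft -0.1775033368965479 3.48588328978527 z 0.1984506267799341 yaw 12.264868666767171 tilt [ 3.14150243e+00 -5.53565493e-04  2.14062341e-01] F [ 0.1 -0.5 -3.1] M [-0.01  0.01 -0.04] 36.2167
clock: 36.55
position: [0.5367, 0.0634, 0.2836]
tool_rot: [3.141, -0.008, 0.214]
force: [1.0, 0.1, -2.5]
grip_width: 0.0346
d mm [-106.7  184.    28.6] rot [ 0.04 -0.16 -0.06] at [0.5352 0.0624 0.2787] [ 3.141e+00 -3.000e-03  2.140e-01] F [-0.2  0.3 -3.7] w 0.0347 t 36.65
```

View pics/s32.png

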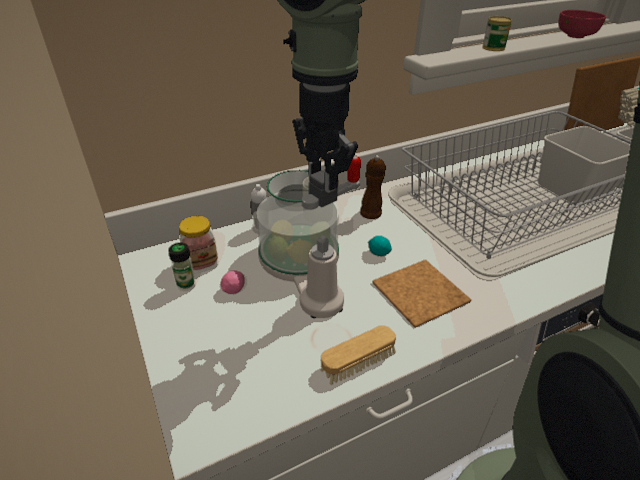

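View pics/w32.png

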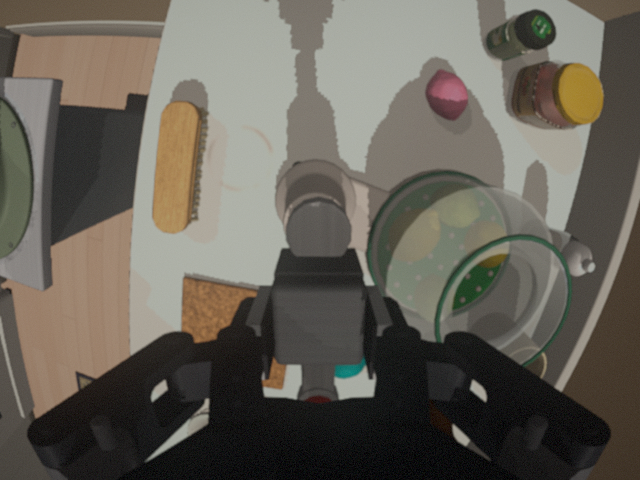

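```bash
python3 -c "
from h import *
to([.471,-.125,.22],np.radians(12.3))"
```

```text
d mm [-102.6  169.5   58.6] rot [ 0.04 -0.16 -0.06] at [0.5352 0.0624 0.2787] [ 3.141e+00 -3.000e-03  2.140e-01] F [-0.2  0.3 -3.7] w 0.0347 t 36.65
```

```bash
python3 -m pendant '[{"dx":-103,"dy":169,"dz":0,"ax":0,"ay":0,"az":0,"claw":20},{"dx":-103,"dy":169,"dz":0,"ax":0,"ay":0,"az":0,"claw":20},{"dx":-103,"dy":169,"dz":0,"ax":0,"ay":0,"az":0,"claw":20},{"dx":-103,"dy":169,"dz":0,"ax":0,"ay":0,"az":0,"claw":20},{"dx":-103,"dy":169,"dz":0,"ax":0,"ay":0,"az":0,"claw":20},{"dx":-103,"dy":169,"dz":30,"ax":0,"ay":0,"az":0,"claw":20},{"dx":-103,"dy":169,"dz":65,"ax":0,"ay":0,"az":0,"claw":20},{"dx":-103,"dy":169,"dz":105,"ax":0,"ay":0,"az":0,"claw":20},{"dx":-103,"dy":169,"dz":145,"ax":0,"ay":0,"az":0,"claw":20},{"dx":-103,"dy":169,"dz":180,"ax":0,"ay":0,"az":0,"claw":20}]'; python3 -c "
from h import *
grab('scene','s33');to([.471,-.125,.037],np.radians(12.3))"
```

```text
clock: 37.48
position: [0.4686, -0.1244, 0.0943]
tool_rot: [-3.14, 0.002, 0.214]
force: [1.8, -1.4, -2.7]
grip_width: 0.0348
d mm [ 5.   2.5 52.1] rot [-0.27  0.43 -0.02] at [ 0.466  -0.1238  0.0891] [-3.137  0.008  0.214] F [ -7.5   2.6 -11.8] w 0.0349 t 37.53
```

View pics/s33.png

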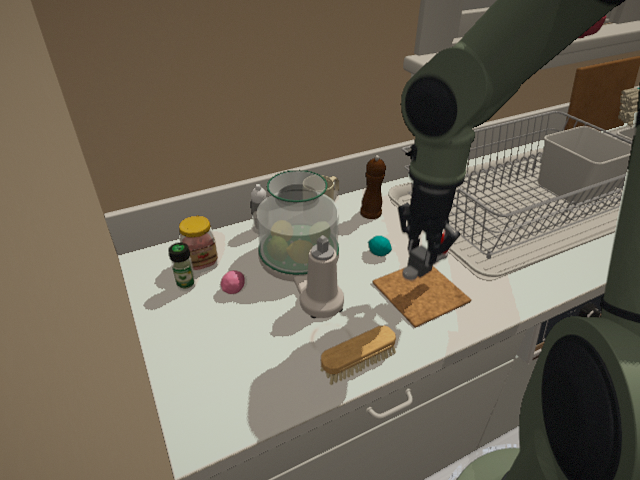

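```bash
python3 -m pendant '[{"dx":2,"dy":1,"dz":20,"ax":0,"ay":0,"az":0,"claw":20},{"dx":2,"dy":1,"dz":40,"ax":0,"ay":0,"az":0,"claw":20},{"dx":2,"dy":1,"dz":48,"ax":0,"ay":0,"az":0,"claw":20},{"dx":2,"dy":1,"dz":51,"ax":0,"ay":0,"az":0,"claw":20},{"dx":2,"dy":1,"dz":51,"ax":0,"ay":0,"az":0,"claw":20}]';python3 -c "
from h import *
to([.471,-.125,.036],np.radians(12.3))"
```

```text
clock: 37.95
position: [0.4721, -0.125, 0.0463]
tool_rot: [-3.141, 0.001, 0.214]
force: [-0.4, 0.1, -2.1]
grip_width: 0.0349
d mm [-1.  -0.3 10.3] rot [-0.01  0.03 -0.03] at [ 0.4721 -0.125   0.0463] [-3.141e+00  1.000e-03  2.140e-01] F [-0.4  0.1 -2.1] w 0.0349 t 37.95
```

```bash
python3 -m pendant '[{"dx":0,"dy":0,"dz":4,"ax":0,"ay":0,"az":0,"claw":20},{"dx":0,"dy":0,"dz":8,"ax":0,"ay":0,"az":0,"claw":20},{"dx":0,"dy":0,"dz":10,"ax":0,"ay":0,"az":0,"claw":20},{"dx":0,"dy":0,"dz":11,"ax":0,"ay":0,"az":0,"claw":20},{"dx":0,"dy":0,"dz":11,"ax":0,"ay":0,"az":0,"claw":20}]';python3 -c "
from h import *
to([.471,-.125,.036],np.radians(12.3))"
```

```text
clock: 38.37
position: [0.4724, -0.1254, 0.0363]
tool_rot: [3.14, -0.001, 0.214]
force: [-9.2, 1.2, 31.2]
grip_width: 0.0345
d mm [-1.3 -0.7  0.3] rot [ 0.08 -0.03 -0.05] at [ 0.4724 -0.1254  0.0363] [ 3.14e+00 -1.00e-03  2.14e-01] F [-9.2  1.2 31.2] w 0.0345 t 38.37
```

Seated on the mat (31 N up). Releasing and moving clear.

```bash
python3 -m pendant '[{"dx":0,"dy":0,"dz":-1,"ax":0,"ay":0,"az":0,"claw":60},{"dx":0,"dy":0,"dz":-1,"ax":0,"ay":0,"az":0,"claw":60},{"dx":0,"dy":0,"dz":-1,"ax":0,"ay":0,"az":0,"claw":60},{"dx":0,"dy":0,"dz":-1,"ax":0,"ay":0,"az":0,"claw":60},{"dx":0,"dy":0,"dz":-200,"ax":0,"ay":0,"az":0,"claw":60},{"dx":0,"dy":0,"dz":-200,"ax":0,"ay":0,"az":0,"claw":60},{"dx":0,"dy":0,"dz":-200,"ax":0,"ay":0,"az":0,"claw":60},{"dx":0,"dy":0,"dz":-200,"ax":0,"ay":0,"az":0,"claw":60},{"dx":0,"dy":0,"dz":-200,"ax":0,"ay":0,"az":0,"claw":60},{"dx":0,"dy":0,"dz":-200,"ax":0,"ay":0,"az":0,"claw":60}]';python3 -c "
from h import *
f=grab('wrist','w34');grab('scene','s34'); print(onz(f,*proj(f,[.47,-.127,.056]),.056))
to([.471,-.125,.036],np.radians(12.3))"
```

```text
clock: 39.2
position: [0.4744, -0.1254, 0.2406]
tool_rot: [3.138, -0.007, 0.214]
force: [0.1, -0.7, -0.0]
grip_width: 0.0601
[ 0.47  -0.127  0.056]
d mm [ -1.7  -1.1 199.8] rot [ 0.09 -0.1  -0.08] at [ 0.4725 -0.1255  0.2358] [ 3.14e+00 -2.00e-03  2.13e-01] F [-0.3 -1.3 -1.4] w 0.0597 t 39.3
```

View pics/w34.png

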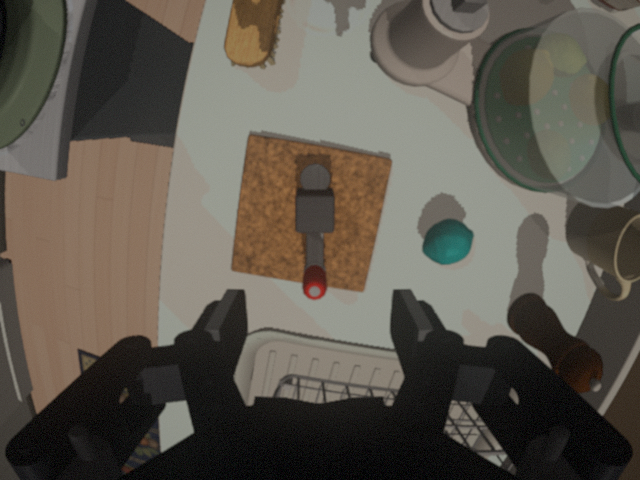

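View pics/s34.png

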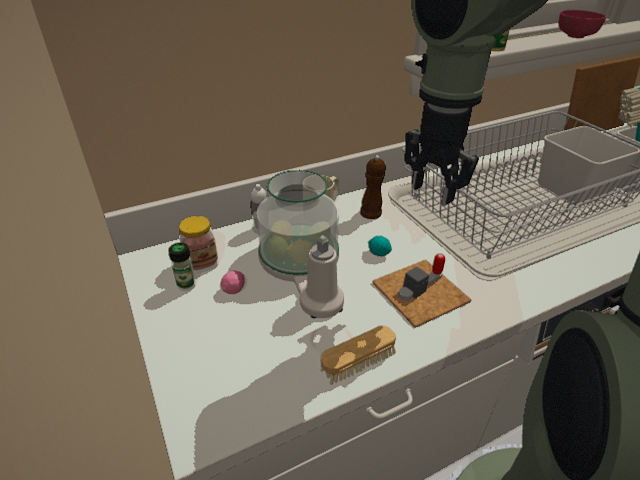

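```bash
python3 -c "
from h import *
f=grab('wrist');print('hub',onz(f,316,216,.056),'knob',onz(f,314,291,.068))
g=grab('scene');a=g['image'][165:280,250:345];cv2.imwrite('pics/s35c.png',cv2.resize(a,None,fx=5,fy=5,interpolation=cv2.INTER_CUBIC))
t=grab('top');b=t['image'][150:360,180:450];cv2.imwrite('pics/t35c.png',cv2.resize(b,None,fx=2.8,fy=2.8,interpolation=cv2.INTER_CUBIC))"
```

```text
hub [ 0.47005875 -0.1269913   0.056     ] knob [ 0.48238159 -0.19255456  0.068     ]
```

View pics/s35c.png

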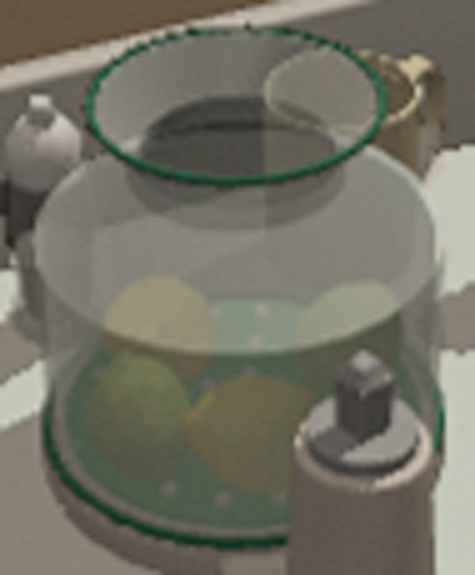

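View pics/t35c.png

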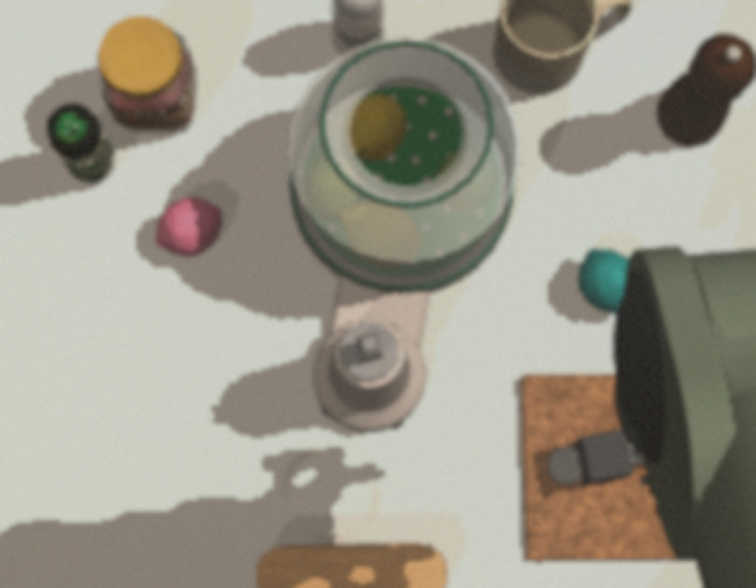

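All four fruits lie on the jar's floor, the crank is flat on the mat with its hub at about (0.470, -0.127), the neighbouring objects are undisturbed and the gripper is clear. Handing in.

```bash
python3 -c "
from workcell import job_done,observe
s=observe();print(s['clock'],s['force'].round(1),abs(s['qd']).max());print(job_done())"
```

```text
39.45 [-0.  -0.   1.1] 0.00713614869117093
the job is handed in; nothing more can be done
None
```

I fed both lemons and both limes through the jar's neck one at a time. Then I fitted the crank fully down on the square shaft, wound it about 3.5 turns clockwise by its knob, took it off and laid it flat on the cork mat. I handed the job in at about 39.5 s.

**Last checks:**
- All four fruits were visible on the jar floor in the scene view.
- The crank lay flat on the mat with its hub at about (0.470, -0.127), roughly 1 cm from the mat's centre.
- The shaft had turned about 1260° (22 rad). I worked this out from the commanded path and measured knob positions, because the drive angle itself can't be read.
- The pepper mill, jam jar and spice jar looked unmoved in the pictures.
- The gripper was clear and the arm was still.

**Disagreement:** before the fit, the wrist and scene cameras differed by about 2–3 mm on where the hub sat in the grip. I settled it with a small shift and a slow, force-watched descent.

No check failed.

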